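Turn a relief tile out of its plaster mould onto a board

TASK

Turn the relief tile out of its plaster mould: lay the loose plywood board flat and squarely over the open face of the mould, then hold board and mould firmly together, turn the two over and set them down on the empty sloping drying stand, board underneath against the slope. Then lift the mould away, so that the tile stays lying flat and central between the long edges of the board, which stays on the ledge of the drying stand, and put the empty mould back on the stand it came from, with its pocket facing out as before. Do not let the tile fall to the table, and leave the tin cutter and the round plaster sprig mould where they are.

Things in the scene. Friction and masses are not known exactly. Their poses are not given: they have to be found in the camera images.
- mould_center (a point): Centre of the pale plaster press mould, a block 62 mm wide (x), 140 mm long (y), 30 mm thick (z), 0.27-0.47 kg. z points out of the open pocket face, y up the slope of its stand. Pocket: 14 mm deep, 41 mm wide, about 80 mm long, with flared ends. It leans with its back on near_stand's slope, lower end on the ledge; its upper 55 mm stand free beyond the slope board.
- mould: The same mould; origin at the centre of its back (15 mm behind the centre point), z pointing out of the open pocket face. The rim round the pocket is 10 mm wide at the sides, 17 mm at the lower end and a solid 35 mm at the upper end.
- tile_center (a point): Centre of the terracotta relief tile, 39 mm wide (x), 72 mm long (y), 12 mm thick (z), 0.06-0.13 kg, loose in the mould's pocket with the relief inward; it lies 2 mm below the mould's rim, so cannot be gripped there. Once on the board with the mould gone it slides some 15 mm down the board to the ledge.
- tile: The same tile; origin at the centre of its relief side, 6 mm from the centre point.
- board_center (a point): Centre of the loose plywood board, 50 mm wide (x), 140 mm long (y), 10 mm thick (z), 0.08-0.17 kg. At the start it stands upright in the slot block: y up, z level. It is as long as the mould and 12 mm narrower. Laid on the mould, both lower ends on the ledge, the two make a stack 40 mm thick.
- board: The same board; origin at the centre of one flat face, 5 mm from the centre point. Either face may lie on the mould.
- slot_block: Fixed dark wooden block, 80 mm (x) by 70 mm (y) by 38 mm high, with a slot along its x axis, 14 mm wide, floor 12 mm above the table, in which the board stands with 114 mm sticking out. Origin at the centre of the underside.
- near_stand: Fixed sloping wooden stand on the right, holding the mould. Origin at the centre of its underside, z up. The slope rises at 50 degrees towards its own +y, which is to the robot's right (up-slope 0, 0.643, 0.766; slope normal 0, -0.766, 0.643 in its frame). Slope board 96 mm wide, 85 mm long from the ledge, clear air beyond its top; ledge square to it, 46 mm deep.
- near_stand_corner (a point): Mid point of the inner corner between slope and ledge of that stand (0, -20, 22 mm in the stand frame; axes as the stand's).
- drying_stand: The empty fixed stand on the left, the same in shape and size; its slope rises to its own +y, which is to the robot's left, so the two slopes face each other.
- drying_stand_corner (a point): Mid point of the inner corner between slope and ledge of the drying stand (0, -20, 22 mm in the stand frame; axes as the stand's).
- round_cutter: A loose round tin cutter, 66 mm wide, 35 mm high: a bystander. Origin at the centre of its underside.
- sprig_mould: A loose round plaster sprig mould, 66 mm wide, 34 mm high: a bystander. Origin at the centre of its underside.

How it is judged (in metres and radians):
On the way, in this order (a step that is already met when the one before it is completed fails the run):
1. the board lies flat over the open face of the mould, which is still on its own stand (x of board_center in the frame of mould between -0.01 and 0.01 m and y of board_center in the frame of mould between -0.02 and 0.02 m and z of board_center in the frame of mould between 0.03 and 0.04 m and angle between the z axis of board and the z axis of mould, either way round below 0.15 rad and angle between mould's own z axis and vertical between 0.7 and 1.05 rad and x of mould_center in the frame of near_stand between -0.02 and 0.02 m and y of mould_center in the frame of near_stand between 0.0035 and 0.0235 m and z of mould_center in the frame of near_stand between 0.0753 and 0.0953 m), for 0.2 s.
2. board and mould are held together and turned over with the tile between them: the pocket faces down (x of board_center in the frame of mould between -0.01 and 0.01 m and y of board_center in the frame of mould between -0.02 and 0.02 m and z of board_center in the frame of mould between 0.03 and 0.04 m and angle between the z axis of board and the z axis of mould, either way round below 0.15 rad and x of tile_center in the frame of mould between -0.006 and 0.006 m and y of tile_center in the frame of mould between -0.0247 and 0.0073 m and z of tile_center in the frame of mould between 0.0173 and 0.0293 m and angle between mould's own z axis and vertical above 2 rad), for 0.1 s.
3. board and mould stand together on the drying stand, board underneath, tile still in the pocket (all of step 2 and x of board_center in the frame of drying_stand between -0.018 and 0.018 m and y of board_center in the frame of drying_stand between 0.0112 and 0.0312 m and z of board_center in the frame of drying_stand between 0.0688 and 0.0888 m and contact force between board and drying_stand above 0.3 N), for 0.2 s.
At the end, for the whole second after the job is handed in: The board leans on the drying stand, foot on its ledge (within 10 mm, 18 mm sideways), the tile flat on it within 14 mm of its centre line; the empty mould is back on its own stand, pocket facing out (within 10 mm, 18 mm sideways); all at rest (x of board_center in the frame of drying_stand between -0.018 and 0.018 m and y of board_center in the frame of drying_stand between 0.0112 and 0.0312 m and z of board_center in the frame of drying_stand between 0.0688 and 0.0888 m and angle between the z axis of board and the z axis of drying_stand_corner, either way round between 0.7 and 1.05 rad and x of tile_center in the frame of board between -0.014 and 0.014 m and z of tile_center in the frame of drying_stand_corner between 0.03173 and 0.0754 m and angle between the z axis of tile and the z axis of board, either way round below 0.12 rad and contact force between tile and board above 0.05 N and x of mould_center in the frame of near_stand between -0.018 and 0.018 m and y of mould_center in the frame of near_stand between 0.0035 and 0.0235 m and z of mould_center in the frame of near_stand between 0.0753 and 0.0953 m and angle between mould's own z axis and vertical between 0.7 and 1.05 rad and distance between mould_center and tile_center above 0.08 m and linear speed of each of mould, board, tile below 0.02 m/s); the robot touches nothing.
It fails at once if the tile falls to the table (height (world z) of tile_center below 0.022 m).
It fails at once if the tin cutter or the sprig mould is pushed aside by more than 40 mm (distance of any of round_cutter, sprig_mould from where it was at the start of the episode above 0.04 m).
It also fails if it takes over 67 s, if anything falls off the work surface, if the arm or the gripper's body presses on something with over 40 N, if the wrist force passes 120 N, or if a joint passes its speed limit or range.

ROBOT

A 6-joint arm with a two-finger parallel gripper is mounted at the origin on a cart in front of the work surface, level with it; the furniture and walls round the work are solid. World frame = base frame: x ahead of the robot, y to its left, z up, the work surface at z = 0. Lengths are in mm, angles in rad, forces in N, time in s.
With the tool pointing down it reaches from about 275 to 1000 mm from the base axis. Payload 8.4 kg.
Tool frame: the origin (TCP) lies midway between the tips of the shut fingers; the grasp point (between the pads) lies 19 mm behind it; z points along the fingers, y is the line along which they close (so a half turn about z gives the same grasp; the last joint's range is limited). The gripper opens to 85 mm and grips with 20 to 120 N. Pads are 22 mm wide; open, the fingers measure 114 mm over their backs; the gripper's body (76 mm by 85 mm) begins 54 mm behind the grasp point. The pads swing forward as they close: fully open they stand 13 mm farther back than shut.
Start: joints at [-1.135, 0.353, 1.633, -0, 1.155, -0.002], TCP at [264.966, -566.057, 231.281] pointing down, gripper open.
Joint ranges: [-2.63, 2.63], [-0.92, 2.1], [0.06, 2.66], [-1.3, 4.44], [0, 2.69], [-3.02, 3.02]. Speed limits (rad/s): [2.22, 2.22, 2.79, 3.14, 3.14, 3.14].

INTERFACE

Orientations are given as [roll, pitch, yaw] about the fixed x, y, z axes, in that order (R = Rz(yaw) Ry(pitch) Rx(roll)).
In Python, from rig import monitor, imaging, r gives the robot as it stands.
- The arm moves only by the tool drive_tool, never from a script. Its argument "plan" is a list of rows, each an object of numbers: "x", "y", "z": the shift along the tool's x, y, z in units of 50 mm (1.0 is 50 mm); "ax", "ay", "az": the turn, a rotation vector about the tool's x, y, z in units of 6 degrees (1.0 is 6 degrees); "hand": the finger opening in mm, from 0 to 85.4. In form: [{"x": .., "y": .., "z": .., "ax": .., "ay": .., "az": .., "hand": ..}, ...]. A call has 1 to 8 rows; each row is the pose to reach, as a shift and turn from the pose commanded when the call began, along the tool's axes at that moment; what a row does not reach only later rows make up. A row lasts 1/10 s, in which the tool goes at most 50 mm and 8.59 degrees, less where a joint would pass 70% of its speed; a pose out of reach is approached as far as the arm can. A call with a gripper value outside its range is refused whole. The fingers move at their own pace and stop on an object; "grip_force" is the grip in N (left out, the last holds). Time passes only in rows, so rows that repeat a pose let the fingers close. It gives the time, the measured TCP pose, the force, the opening and the grip force at its end, in the units of the state.
- monitor.sense(): the state, without advancing time (a new reading comes with each control period).
- imaging.grab_frame(name): name is "scene" or "side" or "wrist"; returns the picture (480x640x3 uint8, red, green, blue); there is no depth.
- imaging.camera_info(name): a dict with "mtx" (3x3 intrinsics, pixels), "dist" ([k1, k2, p1, p2, k3] as OpenCV has them; the pictures are not rectified), "R" (3x3) and "t" (3): a world point X has camera coordinates R X + t. Camera axes: x right, y down, z forward; pixel columns grow to the right and rows downward; lengths in mm; the calibration is good to about 2 mm. A picture is of the moment at which its call begins: read the wrist's pose just before it. camera_info takes no time and is no camera call; for the wrist camera it gives the pose at the moment of the call.
- r.sign_off(): hands the job in; it is judged then, once.
The state is a dict: "clock": time; "qpos": joint angles; "qvel": joint speeds; "joint_efforts": joint torques, N m; "eef_pos": TCP position; "tcp_rot": TCP orientation; "contact_force": force on the tool from outside, world axes, zero at the start; "wrist_torque": the same for the moment, N m; "opening": opening from 0.0 (shut) to 1.0 (fully open); "grasp_force": force on a finger pad.
Only numpy, scipy, OpenCV 4.12 (cv2) and the standard library are available. Lean on these libraries where they do the work, as an engineer would, in place of code of your own. Each camera call takes 0.05 s, during which the arm holds its last target. There are 200 camera calls.

## Working session

There is one attempt and no reset: what is moved stays moved. The work goes in short steps, Python scripts to look and compute and a tool call to move; the robot and the scene stay as the last step left them, time stands still between calls to the robot, and variables do not carry over. Pictures are saved under pics/ and viewed, at most 10 in all, crops included, and the job is handed in when it is done.

Besides the shell and the picture viewer there is one more tool, called after "Call:" by a JSON object that holds its "name" and its "arguments", one argument or row to a line. drive_tool: Moves the arm, as the interface text tells. Its arguments: {"type":"object","properties":{"plan":{"type":"array","items":{"type":"object","properties":{"x":{"type":"number"},"y":{"type":"number"},"z":{"type":"number"},"ax":{"type":"number"},"ay":{"type":"number"},"az":{"type":"number"},"hand":{"type":"number"}}}},"grip_force":{"type":"number"}},"required":["plan"]}

```bash
ls; mkdir -p pics; python3 - <<'E'
from rig import monitor, imaging, r
import cv2,numpy as np
a=imaging.grab_frame("scene");b=imaging.grab_frame("side")
cv2.imwrite("pics/scene0.png",a[:,:,::-1]);cv2.imwrite("pics/side0.png",b[:,:,::-1])
for n in("scene","side","wrist"):
    c=imaging.camera_info(n);print(n,np.round(c["mtx"],1).tolist(),c["dist"],(-np.array(c["R"]).T@c["t"]).round(1),np.round(c["R"],3).tolist())
print(monitor.sense())
E
```

```text
pics
scene [[484.4, 0.0, 323.7], [0.0, 484.4, 240.5], [0.0, 0.0, 1.0]] [-0.06012133  0.          0.          0.          0.        ] [-11.6 508.6 546.3] [[-0.71, -0.704, 0.023], [-0.381, 0.356, -0.853], [0.593, -0.614, -0.521]]
side [[549.6, 0.0, 317.0], [0.0, 549.6, 239.1], [0.0, 0.0, 1.0]] [0.00367925 0.         0.         0.         0.        ] [1307.3 -199.8  634.2] [[0.158, 0.987, 0.016], [0.572, -0.078, -0.817], [-0.805, 0.138, -0.577]]
wrist [[333.1, 0.0, 315.5], [0.0, 333.1, 241.3], [0.0, 0.0, 1.0]] [0.00346867 0.         0.         0.         0.        ] [ 335.4 -532.4  372.3] [[0.425, -0.905, -0.001], [-0.861, -0.405, 0.307], [-0.279, -0.13, -0.952]]
{'clock': 0.1, 'qpos': array([-1.13543542e+00,  3.53589058e-01,  1.63404937e+00,  1.02453845e-05,
        1.15521183e+00, -2.41469194e-03]), 'qvel': array([-5.69652471e-04, -1.63001050e-03, -2.12495151e-03,  5.77767660e-04,
       -2.34777046e-05,  6.74604404e-04]), 'joint_efforts': array([-1.08232045e-03, -6.06357622e+01, -3.42818928e+01, -4.52097666e-06,
        4.02624326e-03, -2.99541546e-05]), 'eef_pos': array([ 264.7686362 , -565.67687554,  230.63485523]), 'tcp_rot': array([-3.14033508e+00, -1.24047807e-05,  4.37771450e-01]), 'contact_force': array([-0.1292122 ,  0.56701849,  0.2097603 ]), 'wrist_torque': array([-0.01388675, -0.00662651,  0.02448672]), 'grasp_force': 0.0, 'opening': 0.9974960568554544}
```

View pics/scene0.png

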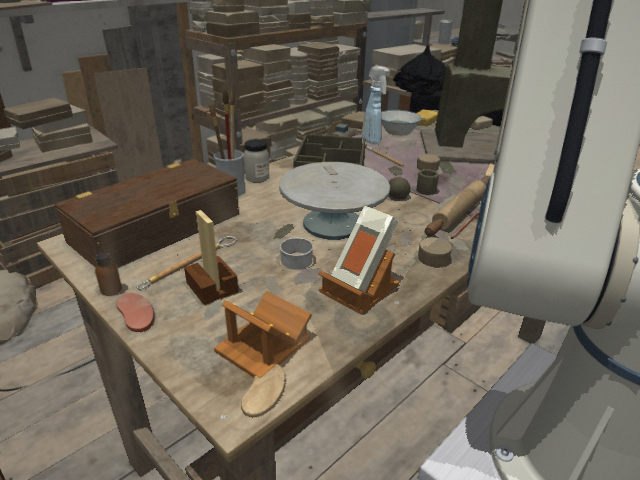

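View pics/side0.png

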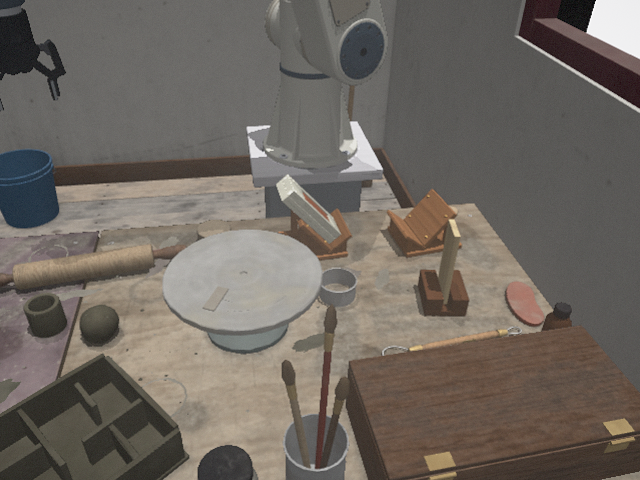

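```bash
python3 - <<'E'
import cv2
a=cv2.imread("pics/scene0.png");b=cv2.imread("pics/side0.png")
def crop(im,x,y,w,h,s,n):
    c=cv2.resize(im[y:y+h,x:x+w],None,fx=s,fy=s,interpolation=cv2.INTER_CUBIC)
    for i in range(0,w,20): cv2.line(c,(int(i*s),0),(int(i*s),6),(0,255,0),1);cv2.putText(c,str(x+i),(int(i*s),16),0,.35,(0,255,0),1)
    for i in range(0,h,20): cv2.line(c,(0,int(i*s)),(6,int(i*s)),(0,255,0),1);cv2.putText(c,str(y+i),(8,int(i*s)+4),0,.35,(0,255,0),1)
    cv2.imwrite(n,c)
crop(a,180,205,228,171,3.5,"pics/sc1.png");crop(b,275,172,200,150,4,"pics/si1.png")
E
```

```text
(no output)
```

View pics/sc1.png

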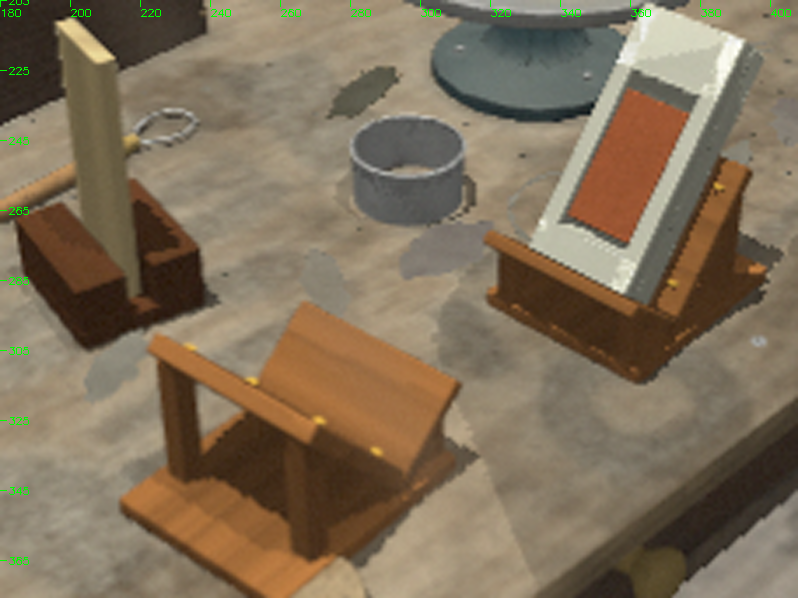

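View pics/si1.png

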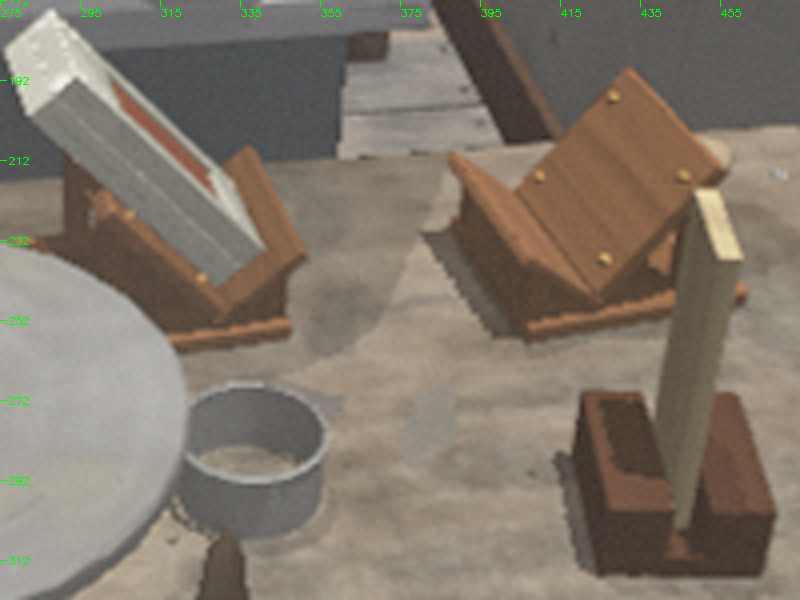

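```bash
cat > geo.py <<'E'
import numpy as np, cv2
from rig import imaging
def ray(cam,px,ci=None):
    c=ci or imaging.camera_info(cam)
    p=cv2.undistortPoints(np.array([[px]],float),np.array(c["mtx"]),np.array(c["dist"]))[0,0]
    R=np.array(c["R"]);t=np.array(c["t"]);return -R.T@t, R.T@np.array([p[0],p[1],1])
def onz(cam,px,z,ci=None):
    o,d=ray(cam,px,ci);return (o+d*(z-o[2])/d[2])[:2]
def fit2(model,meas):
    A=np.array(model,float);B=np.array(meas,float);a=A-A.mean(0);b=B-B.mean(0)
    yaw=np.arctan2((a[:,0]*b[:,1]-a[:,1]*b[:,0]).sum(),(a*b).sum())
    c,s=np.cos(yaw),np.sin(yaw);R=np.array([[c,-s],[s,c]]);t=B.mean(0)-A.mean(0)@R.T
    return t,yaw,B-(A@R.T+t)
E
cat > m1.py <<'E'
from geo import *
S=lambda u,v:("scene",(180+u/3.5,205+v/3.5))
D=lambda u,v:("side",(275+u/4,172+v/4))
def run(name,pts):
    m=[p[0][:2] for p in pts];w=[onz(*p[1],p[0][2]) for p in pts]
    t,y,r=fit2(m,w);print(name,t.round(1),"yaw",round(np.degrees(y),2));print(np.hstack([np.array(w),r]).round(1).tolist())
run("dry",[((48,34.65,87.1),D(728,170)),((-48,34.65,87.1),D(630,68)),((48,-20,22),D(598,300)),((-48,-20,22),D(518,190)),
 ((48,-55.2,51.6),S(303,303)),((-48,-55.2,51.6),S(460,383))])
run("drytop_scene",[((48,34.65,87.1),S(152,335)),((-48,34.65,87.1),S(315,432))])
run("near_from_mould",[((31,-43,41.3),S(650,303)),((-31,-43,41.3),S(530,245)),((-31,47,148.5),S(640,10)),((31,47,148.5),S(738,37)),
 ((-31,-43,41.3),D(265,250)),((-31,47,148.5),D(75,75)),((31,47,148.5),D(55,10)),((-31,70,129.2),D(35,118)),((31,70,129.2),D(5,50))])
run("near",[((-48,-55.2,51.6),D(303,255)),((48,-55.2,51.6),D(248,150)),((-48,-55.2,51.6),S(487,235)),((48,-55.2,51.6),S(636,312))])
run("board",[((25,-5,152),D(720,262)),((25,5,152),D(742,262)),((-25,-5,152),D(697,190)),((-25,5,152),D(717,190)),
 ((25,5,152),S(58,24)),((-25,5,152),S(100,65)),((-25,-5,152),S(116,60)),((25,-5,152),S(72,18))])
run("slot",[((40,-35,38),D(600,513)),((40,35,38),D(775,513)),((-40,-35,38),D(583,393)),((-40,35,38),D(738,395)),
 ((40,35,38),S(15,220)),((-40,35,38),S(88,291)),((-40,-35,38),S(200,250)),((40,-35,38),S(135,180))])
E
python3 m1.py
```

```text
dry [453.4 159.1] yaw 5.47
[[500.7, 200.6, 2.8, 2.4], [403.8, 186.2, 1.5, -2.8], [506.2, 144.7, 3.0, 1.0], [408.4, 134.2, 0.9, -0.3], [501.5, 110.7, -5.0, 2.0], [407.8, 97.2, -3.1, -2.3]]
drytop_scene [447.8 160.9] yaw 6.6
[[491.7, 200.9, 0.2, 0.0], [396.0, 189.8, -0.2, -0.0]]
near_from_mould [441.2 -55.2] yaw -172.38
[[395.7, -20.4, -9.1, -3.8], [470.1, -12.8, 3.9, -4.4], [472.2, -90.8, -6.0, 6.8], [420.1, -104.8, 3.4, 1.0], [471.0, -10.5, 4.7, -2.1], [479.1, -101.2, 1.0, -3.6], [419.4, -103.0, 2.7, 2.8], [481.1, -119.4, -0.1, 1.1], [419.3, -126.5, -0.5, 2.1]]
near [444.2 -53.6] yaw -175.4
[[491.9, 2.9, 4.3, -2.3], [398.5, -5.3, 6.6, -2.9], [481.3, 7.4, -6.3, 2.2], [387.4, 0.6, -4.5, 3.0]]
board [631.5 135.4] yaw -9.54
[[658.7, 126.1, 3.4, -0.2], [659.9, 134.6, 2.9, -1.6], [609.0, 135.2, 3.0, 0.6], [610.1, 143.2, 2.4, -1.2], [652.9, 136.2, -4.1, 0.0], [604.4, 144.2, -3.3, -0.3], [603.3, 135.9, -2.7, 1.4], [653.6, 127.7, -1.7, 1.4]]
slot [633.  134.2] yaw -9.17
[[669.8, 89.8, 2.9, -3.5], [679.8, 160.9, 1.8, -1.4], [592.9, 107.3, 5.0, 1.3], [603.7, 174.4, 4.6, -0.7], [673.7, 164.1, -4.3, 1.8], [595.6, 170.7, -3.5, -4.4], [585.9, 109.7, -2.1, 3.8], [662.6, 96.4, -4.4, 3.2]]
```

The scene crop shows the mould leaning at px (345..397, 207..292) with the tile in it, the board upright at px (197..215, 210..290), and the drying stand seen from behind at px (215..312, 291..375). The side crop shows the same things from the front: the drying slope at px (405..457, 189..247) and the slot block at px (420..470, 270..315). The two cameras agree to about 4 mm. I'll move the arm to a close wrist view over the near stand.

```bash
cat > go.py <<'E'
import sys,numpy as np
from scipy.spatial.transform import Rotation as Ro
from rig import monitor
def rot(tz,ty):
    tz=np.array(tz,float);tz/=np.linalg.norm(tz);ty=np.array(ty,float);ty-=tz*(ty@tz);ty/=np.linalg.norm(ty)
    return np.column_stack([np.cross(ty,tz),ty,tz])
def pose():
    s=monitor.sense();return np.array(s["eef_pos"]),Ro.from_euler("xyz",s["tcp_rot"]).as_matrix(),s
def plan(p,R=None,frm=None):
    """units of the drive call from the present (or given) pose to p,R"""
    p0,R0,s=pose() if frm is None else (frm[0],frm[1],None)
    R=R0 if R is None else R
    d=R0.T@(np.array(p)-p0)/50;w=Ro.from_matrix(R0.T@R).as_rotvec(degrees=True)/6
    print("xyz",d.round(3),"a",w.round(3),"rows~",round(max(np.linalg.norm(d),np.linalg.norm(w)*6/8.59),1))
def yawdown(yawdeg): return Ro.from_euler("xyz",[np.pi,0,np.radians(yawdeg)]).as_matrix()
E
python3 - <<'E'
from go import *
plan([450,-70,330],yawdown(90))
E
```

```text
xyz [ 7.558 -7.411 -1.978] a [-1.100e-02 -7.000e-03 -1.082e+01] rows~ 10.8
```

Call:
{"name": "drive_tool", "arguments": {
  "plan": [
    {"x":7.56,"y":-7.41,"z":-1.98,"az":-10.82,"hand":85},
    {"x":7.56,"y":-7.41,"z":-1.98,"az":-10.82,"hand":85},
    {"x":7.56,"y":-7.41,"z":-1.98,"az":-10.82,"hand":85},
    {"x":7.56,"y":-7.41,"z":-1.98,"az":-10.82,"hand":85},
    {"x":7.56,"y":-7.41,"z":-1.98,"az":-10.82,"hand":85},
    {"x":7.56,"y":-7.41,"z":-1.98,"az":-10.82,"hand":85},
    {"x":7.56,"y":-7.41,"z":-1.98,"az":-10.82,"hand":85},
    {"x":7.56,"y":-7.41,"z":-1.98,"az":-10.82,"hand":85}
  ]
}}

```text
invalid input
```

```bash
python3 - <<'E'
from go import *
p,R,s=pose();print(s["clock"],p.round(1),s["qpos"].round(2));plan([450,-70,330],yawdown(90))
E
```

```text
0.1 [ 264.8 -565.7  230.6] [-1.14  0.35  1.63  0.    1.16 -0.  ]
xyz [ 7.558 -7.411 -1.978] a [-1.100e-02 -7.000e-03 -1.082e+01] rows~ 10.8
```

Call:
{"name": "drive_tool", "arguments": {
  "plan": [
    {"x":0.68,"y":-0.67,"z":-0.18,"ax":0,"ay":0,"az":-0.98,"hand":85},
    {"x":1.37,"y":-1.34,"z":-0.36,"ax":0,"ay":0,"az":-1.97,"hand":85},
    {"x":2.06,"y":-2.01,"z":-0.54,"ax":0,"ay":0,"az":-2.95,"hand":85},
    {"x":2.75,"y":-2.69,"z":-0.72,"ax":0,"ay":0,"az":-3.93,"hand":85},
    {"x":3.43,"y":-3.36,"z":-0.9,"ax":0,"ay":0,"az":-4.92,"hand":85},
    {"x":4.12,"y":-4.03,"z":-1.08,"ax":0,"ay":0,"az":-5.9,"hand":85},
    {"x":4.8,"y":-4.7,"z":-1.26,"ax":0,"ay":0,"az":-6.9,"hand":85},
    {"x":5.5,"y":-5.4,"z":-1.44,"ax":0,"ay":0,"az":-7.87,"hand":85}
  ],
  "grip_force": 60
}}

```text
clock: 0.9
eef_pos: [399.5, -203.4, 303.5]
tcp_rot: [3.142, 0.0, 1.266]
contact_force: [1.5, 0.1, -0.1]
opening: 0.997
grasp_force: 0.0
```

```bash
python3 - <<'E'
from go import *
p,R,s=pose();print(s["clock"],p.round(1),s["qpos"].round(2));plan([450,-70,330],yawdown(90))
E
```

```text
0.9 [ 399.5 -203.4  303.5] [-0.47 -0.    1.9  -0.    1.24 -0.17]
xyz [ 2.848  0.162 -0.53 ] a [ 0.     0.    -2.913] rows~ 2.9
```

Call:
{"name": "drive_tool", "arguments": {
  "plan": [
    {"x":2.85,"y":0.16,"z":-0.53,"ax":0,"ay":0,"az":-2.91,"hand":85},
    {"x":2.85,"y":0.16,"z":-0.53,"ax":0,"ay":0,"az":-2.91,"hand":85},
    {"x":2.85,"y":0.16,"z":-0.53,"ax":0,"ay":0,"az":-2.91,"hand":85},
    {"x":2.85,"y":0.16,"z":-0.53,"ax":0,"ay":0,"az":-2.91,"hand":85},
    {"x":2.85,"y":0.16,"z":-0.53,"ax":0,"ay":0,"az":-2.91,"hand":85}
  ]
}}

```text
clock: 1.4
eef_pos: [450.4, -71.0, 329.6]
tcp_rot: [-3.141, 0.0, 1.569]
contact_force: [-0.2, -0.2, -0.7]
opening: 0.993
grasp_force: 0.0
```

```bash
python3 - <<'E'
from go import *
from geo import *
import pickle
p,R,s=pose();print(s["clock"],p.round(1),s["qpos"].round(2))
ci=imaging.camera_info("wrist");im=imaging.grab_frame("wrist")
cv2.imwrite("pics/w1.png",im[:,:,::-1]);pickle.dump(ci,open("w1.pkl","wb"))
E
```

```text
1.4 [450.4 -71.  329.6] [-0.16 -0.01  1.85 -0.    1.3  -0.16]
```

View pics/w1.png

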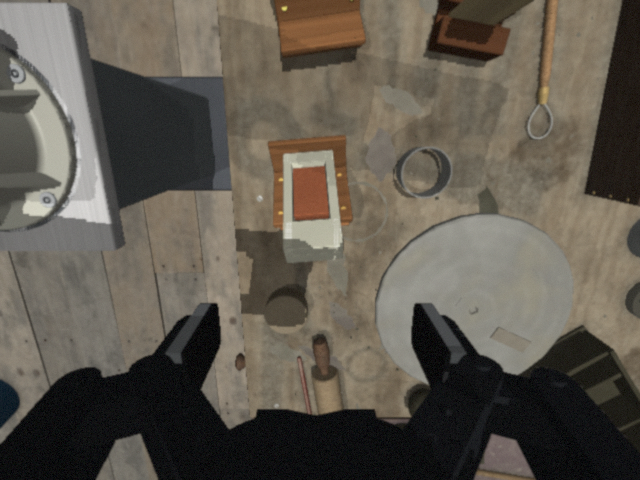

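```bash
python3 - <<'E'
from geo import *
import pickle
ci=pickle.load(open("w1.pkl","rb"));im=cv2.imread("pics/w1.png")
def poly(mask,eps,name):
    cs,_=cv2.findContours(mask,cv2.RETR_EXTERNAL,cv2.CHAIN_APPROX_NONE);c=max(cs,key=cv2.contourArea)
    h=cv2.convexHull(c);a=cv2.approxPolyDP(h,eps,True)[:,0];print(name,cv2.contourArea(c),a.tolist());return a
roi=np.zeros(im.shape[:2],np.uint8);roi[140:275,265:360]=255
hsv=cv2.cvtColor(im,cv2.COLOR_BGR2HSV)
print(hsv[200,288],hsv[250,310],hsv[190,310],hsv[145,310],hsv[215,350])
m=cv2.inRange(hsv,(0,0,105),(180,60,255))&roi;poly(m,2.5,"mould")
m2=cv2.inRange(hsv,(0,140,90),(12,255,255))&roi;a=poly(m2,3,"tile")
b=im[0:280,180:480];cv2.imwrite("pics/w1c.png",cv2.resize(im[0:275,225:525],None,fx=2.66,fy=2.18,interpolation=cv2.INTER_CUBIC))
E
```

```text
[ 29  28 180] [ 30  23 109] [  9 154 134] [ 14 146 105] [ 14 146 124]
mould 6426.5 [[284, 154], [332, 151], [359, 237], [348, 274], [328, 274], [287, 260], [282, 232]]
tile 1543.0 [[323, 167], [327, 216], [296, 219], [294, 170]]
```

View pics/w1c.png

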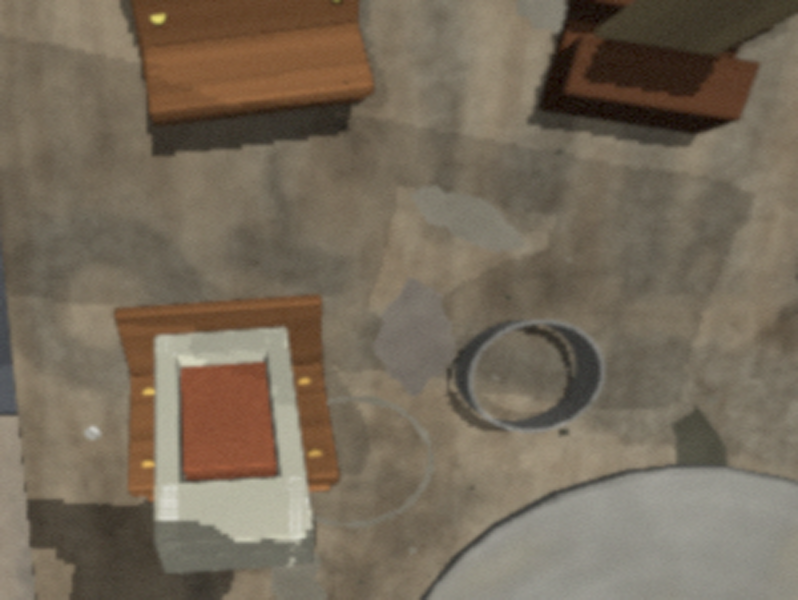

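```bash
cat > m2.py <<'E'
from geo import *
import pickle
ci=pickle.load(open("w1.pkl","rb"))
W=lambda u,v:(225+u/2.66,v/2.18)
def run(name,pts):
    m=[p[0][:2] for p in pts];w=[onz("wrist",p[1],p[0][2],ci) for p in pts]
    t,y,r=fit2(m,w);print(name,t.round(1),"yaw",round(np.degrees(y),2));print(np.hstack([np.array(w),r]).round(1).tolist())
# stand x = -world x
run("nearstand",[((48,-55.2,51.6),W(116,310)),((-48,-55.2,51.6),W(322,297)),((48,34.65,87.1),W(130,491)),((-48,34.65,87.1),W(340,487))])
run("mould",[((31,-43,41.3),W(155,336)),((-31,-43,41.3),W(288,328)),((31,47,148.5),W(155,516)),((-31,47,148.5),W(310,510)),((31,70,129.2),W(163,572)),((-31,70,129.2),W(315,560))])
u=np.array([0,.643,.766]);n=np.array([0,-.766,.643]);C=np.array([0,-20,22])
for d in(17,20):
    f=lambda x,y:tuple(C+28*n+y*u+np.array([x,0,0]))
    run("tile%d"%d,[(f(-19.5,d),(323,167)),(f(-19.5,d+72),(327,216)),(f(19.5,d+72),(296,219)),(f(19.5,d),(294,170))])
run("dry",[((-48,-55.2,51.6),W(150,112)),((48,-55.2,51.6),W(372,91))])
run("slot",[((-40,-35,38),W(565,95)),((40,-35,38),W(740,120))])
E
python3 m2.py
```

```text
nearstand [444.  -57.4] yaw -176.45
[[393.1, -2.3, 0.4, 2.9], [486.4, 4.5, -2.1, 3.8], [400.0, -96.4, 1.7, -1.5], [494.1, -94.2, 0.1, -5.2]]
mould [443.5 -51.8] yaw -175.67
[[409.4, -16.9, 0.1, -5.6], [471.8, -12.5, 0.7, -5.9], [417.0, -91.8, 0.9, 9.2], [476.0, -88.9, -1.9, 7.4], [417.5, -127.4, -0.4, -3.5], [480.3, -120.9, 0.6, -1.7]]
tile17 [443.8 -64.9] yaw -174.8
[[458.9, -31.6, -1.5, 1.2], [462.5, -80.0, -2.1, -1.2], [427.8, -83.5, 2.0, -1.1], [423.2, -35.2, 1.6, 1.1]]
tile20 [443.6 -62.6] yaw -174.79
[[458.9, -31.3, -1.6, 1.0], [462.4, -79.5, -2.2, -1.0], [427.9, -82.9, 2.1, -0.9], [423.3, -34.9, 1.7, 1.0]]
dry [452.4 154.4] yaw 5.81
[[411.6, 94.8, 1.4, 0.1], [504.4, 104.2, -1.4, -0.1]]
slot [633.2 134.1] yaw -8.68
[[589.3, 105.4, 0.9, -0.1], [666.6, 93.6, -0.9, 0.1]]
```

```bash
python3 - <<'E'
from go import *
plan([633,143,260],yawdown(81))
E
```

```text
xyz [4.31  3.647 1.382] a [-0.009  0.003  1.47 ] rows~ 5.8
```

Call:
{"name": "drive_tool", "arguments": {
  "plan": [
    {"x":4.31,"y":3.65,"z":1.38,"ax":0,"ay":0,"az":1.47,"hand":85},
    {"x":4.31,"y":3.65,"z":1.38,"ax":0,"ay":0,"az":1.47,"hand":85},
    {"x":4.31,"y":3.65,"z":1.38,"ax":0,"ay":0,"az":1.47,"hand":85},
    {"x":4.31,"y":3.65,"z":1.38,"ax":0,"ay":0,"az":1.47,"hand":85},
    {"x":4.31,"y":3.65,"z":1.38,"ax":0,"ay":0,"az":1.47,"hand":85},
    {"x":4.31,"y":3.65,"z":1.38,"ax":0,"ay":0,"az":1.47,"hand":85},
    {"x":4.31,"y":3.65,"z":1.38,"ax":0,"ay":0,"az":1.47,"hand":85},
    {"x":4.31,"y":3.65,"z":1.38,"ax":0,"ay":0,"az":1.47,"hand":85}
  ]
}}

```text
clock: 2.25
eef_pos: [633.6, 141.4, 259.2]
tcp_rot: [-3.139, 0.001, 1.412]
contact_force: [0.2, 0.3, -0.1]
opening: 0.996
grasp_force: 0.0
```

```bash
python3 - <<'E'
from go import *
from geo import *
import pickle
p,R,s=pose();print(s["clock"],p.round(1),s["tcp_rot"],s["qpos"].round(2))
ci=imaging.camera_info("wrist");im=imaging.grab_frame("wrist")
cv2.imwrite("pics/w2.png",im[:,:,::-1]);pickle.dump(ci,open("w2.pkl","wb"))
E
```

```text
2.25 [633.6 141.4 259.2] [-3.13912294e+00  1.49970236e-03  1.41180408e+00] [ 0.22  0.37  1.55 -0.    1.23  0.38]
```

View pics/w2.png

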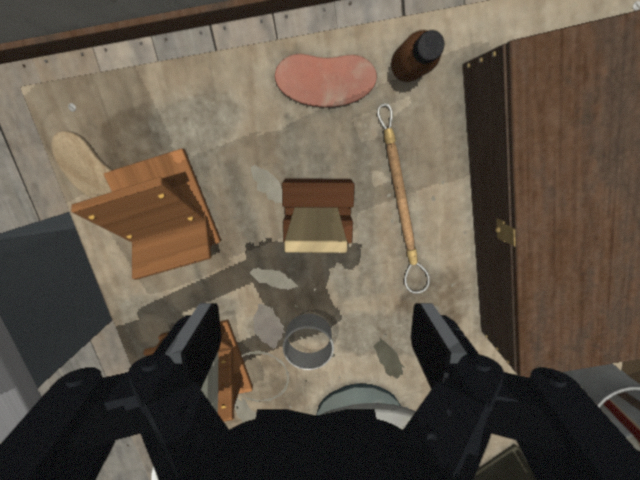

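```bash
python3 - <<'E'
from geo import *
import pickle
ci=pickle.load(open("w2.pkl","rb"));im=cv2.imread("pics/w2.png")
hsv=cv2.cvtColor(im,cv2.COLOR_BGR2HSV);print(hsv[246,315],hsv[225,315])
roi=np.zeros(im.shape[:2],np.uint8);roi[232:258,275:356]=255
m=cv2.inRange(hsv,(15,40,150),(40,255,255))&roi
cs,_=cv2.findContours(m,cv2.RETR_EXTERNAL,cv2.CHAIN_APPROX_NONE);c=max(cs,key=cv2.contourArea)
b=cv2.boxPoints(cv2.minAreaRect(c));print(b.tolist())
w=np.array([onz("wrist",p,152,ci) for p in b]);print(w.round(1).tolist(),"centre",w.mean(0).round(1))
for p,z in[((72,207),87.1),((184,178),87.1),((131,240),22),((208,221),22),((135,276),51.6),((213,256),51.6)]: print(p,onz("wrist",p,z,ci).round(1))
X=[onz("wrist",p,z,ci) for p,z in[((72,207),87.1),((184,178),87.1),((131,240),22),((208,221),22),((135,276),51.6),((213,256),51.6)]]
t,y,r=fit2([(-48,34.65),(48,34.65),(-48,-20),(48,-20),(-48,-55.2),(48,-55.2)],X);print(t,np.degrees(y),r.round(1).tolist())
E
```

```text
[ 21  82 186] [20 85 99]
[[285.0, 241.0], [346.0, 241.0], [346.0, 252.0], [285.0, 252.0]]
[[608.8, 143.6], [656.1, 136.1], [654.9, 127.0], [607.1, 134.6]] centre [631.7 135.3]
(72, 207) [404.  189.4]
(184, 178) [517.6 199.3]
(131, 240) [408.1 134. ]
(208, 221) [504.9 142.3]
(135, 276) [417.1  98.5]
(213, 256) [511.1 108.2]
[459.55166794 158.76892023] 3.9037846258025715 [[-5.3, -0.7], [12.5, 2.7], [-4.9, -1.6], [-3.9, 0.2], [1.7, -1.9], [-0.1, 1.3]]
```

```bash
python3 - <<'E'
from go import *
plan([633,143.2,120],yawdown(81))
E
```

```text
xyz [ 0.045 -0.011  2.799] a [-0.015  0.011 -0.024] rows~ 2.8
```

Call:
{"name": "drive_tool", "arguments": {
  "plan": [
    {"x":0.045,"y":-0.01,"z":1.0,"ax":0,"ay":0,"az":0,"hand":85},
    {"x":0.045,"y":-0.01,"z":2.0,"ax":0,"ay":0,"az":0,"hand":85},
    {"x":0.045,"y":-0.01,"z":2.8,"ax":0,"ay":0,"az":0,"hand":85},
    {"x":0.045,"y":-0.01,"z":2.8,"ax":0,"ay":0,"az":0,"hand":85},
    {"x":0.045,"y":-0.01,"z":2.8,"ax":0,"ay":0,"az":0,"hand":40},
    {"x":0.045,"y":-0.01,"z":2.8,"ax":0,"ay":0,"az":0,"hand":40},
    {"x":0.045,"y":-0.01,"z":2.8,"ax":0,"ay":0,"az":0,"hand":40},
    {"x":0.045,"y":-0.01,"z":2.8,"ax":0,"ay":0,"az":0,"hand":40}
  ],
  "grip_force": 50
}}

```text
clock: 3.1
eef_pos: [635.4, 145.4, 124.2]
tcp_rot: [3.137, -0.002, 1.413]
contact_force: [-2.1, 0.9, 7.3]
opening: 0.572
grasp_force: 50.7
```

Call:
{"name": "drive_tool", "arguments": {
  "plan": [
    {"x":0,"y":0,"z":0,"ax":0,"ay":0,"az":0,"hand":40},
    {"x":0,"y":0,"z":0,"ax":0,"ay":0,"az":0,"hand":40},
    {"x":0,"y":0,"z":0,"ax":0,"ay":0,"az":0,"hand":40}
  ],
  "grip_force": 50
}}

```text
clock: 3.4
eef_pos: [635.4, 145.5, 124.2]
tcp_rot: [3.137, -0.002, 1.413]
contact_force: [-1.6, -0.1, 7.1]
opening: 0.569
grasp_force: 50.6
```

```bash
cat > cmd.py <<'E'
import numpy as np,json
from go import *
LOG="cmd.json"  # list of final rows [x,y,z,ax,ay,az]
def cmd():
    p=np.array([264.966,-566.057,231.281]);R=Ro.from_euler("xyz",[-3.1412,0,.4378]).as_matrix()
    for r in json.load(open(LOG)):
        if len(r)==12: p=np.array(r[:3]);R=np.array(r[3:]).reshape(3,3);continue
        p=p+R@np.array(r[:3])*50;R=R@Ro.from_rotvec(np.array(r[3:])*6,degrees=True).as_matrix()
    return p,R
def add(*rows):
    L=json.load(open(LOG));L+= [list(map(float,r)) for r in rows];json.dump(L,open(LOG,"w"))
def show():
    p,R=cmd();m,Rm,s=pose();print("cmd",p.round(1),Ro.from_matrix(R).as_euler("xyz").round(3),"meas",m.round(1),s["tcp_rot"].round(3),"F",s["contact_force"].round(1),"q",s["qpos"].round(2),"t",round(s["clock"],2))
E
echo '[[5.5,-5.4,-1.44,0,0,-7.87],[2.85,0.16,-0.53,0,0,-2.91],[4.31,3.65,1.38,0,0,1.47]]'>cmd.json
python3 - <<'E'
from cmd import *
show();add([.045,-.01,2.8,0,0,0]);show()
E
```

```text
cmd [633.9 143.1 261. ] [-3.141 -0.     1.413] meas [635.4 145.5 124.2] [ 3.137e+00 -2.000e-03  1.413e+00] F [-1.6 -0.1  7.1] q [ 0.22  0.5   1.66 -0.    0.97  0.38] t 3.4
cmd [633.7 145.5 121. ] [-3.141 -0.     1.413] meas [635.4 145.5 124.2] [ 3.137e+00 -2.000e-03  1.413e+00] F [-1.6 -0.1  7.1] q [ 0.22  0.5   1.66 -0.    0.97  0.38] t 3.4
```

Call:
{"name": "drive_tool", "arguments": {
  "plan": [
    {"x":0,"y":0,"z":-0.3,"ax":0,"ay":0,"az":0,"hand":40},
    {"x":0,"y":0,"z":-0.7,"ax":0,"ay":0,"az":0,"hand":40},
    {"x":0,"y":0,"z":-1.4,"ax":0,"ay":0,"az":0,"hand":40},
    {"x":0,"y":0,"z":-2.2,"ax":0,"ay":0,"az":0,"hand":40},
    {"x":0,"y":0,"z":-2.2,"ax":0,"ay":0,"az":0,"hand":40}
  ]
}}

```text
clock: 3.9
eef_pos: [637.2, 145.9, 239.2]
tcp_rot: [3.131, -0.004, 1.413]
contact_force: [1.4, -1.0, -1.5]
opening: 0.57
grasp_force: 52.1
```

```bash
cat > frames.py <<'E'
import numpy as np
def stand(x,y,yaw):
    a=np.radians(yaw);xs=np.array([np.cos(a),np.sin(a),0]);ys=np.array([-np.sin(a),np.cos(a),0]);z=np.array([0,0,1.])
    u=.6428*ys+.766*z;n=-.766*ys+.6428*z;return np.array([x,y,0])-20*ys+22*z,xs,u,n
NEAR=stand(443.7,-55.5,-175.2);DRY=stand(453,158.5,5.6)
E
python3 - <<'E'
from cmd import *
from frames import *
add([0,0,-2.2,0,0,0]);show()
C,xs,u,n=NEAR
R=rot(-u,-xs);print(R.round(2).tolist(), C)
print((C+113.5*u+47.5*n).round(1));print((C+113.5*u+107.5*n).round(1))
plan(C+113.5*u+107.5*n,R,frm=cmd())
E
```

```text
cmd [633.7 145.4 231. ] [-3.141 -0.     1.413] meas [637.2 145.9 239.2] [ 3.131 -0.004  1.413] F [ 1.4 -1.  -1.5] q [ 0.22  0.38  1.57 -0.    1.18  0.38] t 3.9
[[-0.06, 1.0, -0.05], [0.76, 0.08, 0.64], [0.64, -0.0, -0.77]] [442.02644313 -35.57014282  22.        ]
[445.1 -72.  139.5]
[441.2 -26.2 178. ]
xyz [-3.997 -3.262  1.058] a [ 0.804  6.631 -2.215] rows~ 5.3
```

Call:
{"name": "drive_tool", "arguments": {
  "plan": [
    {"x":-0.8,"y":-0.6,"z":0,"ax":0.15,"ay":1.3,"az":-0.4,"hand":40},
    {"x":-1.6,"y":-1.3,"z":0.1,"ax":0.3,"ay":2.6,"az":-0.9,"hand":40},
    {"x":-2.4,"y":-2,"z":0.4,"ax":0.5,"ay":3.9,"az":-1.3,"hand":40},
    {"x":-3.2,"y":-2.6,"z":0.7,"ax":0.65,"ay":5.2,"az":-1.75,"hand":40},
    {"x":-4,"y":-3.26,"z":1.06,"ax":0.8,"ay":6.63,"az":-2.2,"hand":40},
    {"x":-4,"y":-3.26,"z":1.06,"ax":0.8,"ay":6.63,"az":-2.2,"hand":40},
    {"x":-4,"y":-3.26,"z":1.06,"ax":0.8,"ay":6.63,"az":-2.2,"hand":40},
    {"x":-4,"y":-3.26,"z":1.06,"ax":0.8,"ay":6.63,"az":-2.2,"hand":40}
  ]
}}

```text
clock: 4.7
eef_pos: [441.4, -28.3, 177.9]
tcp_rot: [-3.141, -0.697, 1.649]
contact_force: [0.9, 0.4, -1.3]
opening: 0.566
grasp_force: 52.5
```

```bash
python3 - <<'E'
from cmd import *
from frames import *
add([-4,-3.26,1.06,.8,6.63,-2.2]);show()
C,xs,u,n=NEAR
R=rot(-u,-xs);print((C+113.5*u+107.5*n).round(1),Ro.from_matrix(R).as_euler("xyz"))
from geo import *
im=imaging.grab_frame("side");im2=imaging.grab_frame("scene")
a=cv2.resize(im[140:290,250:450],None,fx=2,fy=2);b=cv2.resize(im2[170:320,300:500],None,fx=2,fy=2)
cv2.imwrite("pics/c3.png",np.hstack([a,b])[:,:,::-1])
show()
E
```

```text
cmd [441.3 -26.4 177.9] [-3.141 -0.698  1.653] meas [441.4 -28.3 177.9] [-3.141 -0.697  1.649] F [ 0.9  0.4 -1.3] q [-0.5   0.37  1.97  0.59  1.29 -0.89] t 4.7
[441.2 -26.2 178. ] [ 3.14159265 -0.69816976  1.65457213]
cmd [441.3 -26.4 177.9] [-3.141 -0.698  1.653] meas [442.3 -26.6 178.6] [ 3.139 -0.696  1.655] F [-0.  -0.5 -0.5] q [-0.49  0.37  1.96  0.59  1.29 -0.89] t 4.8
```

View pics/c3.png

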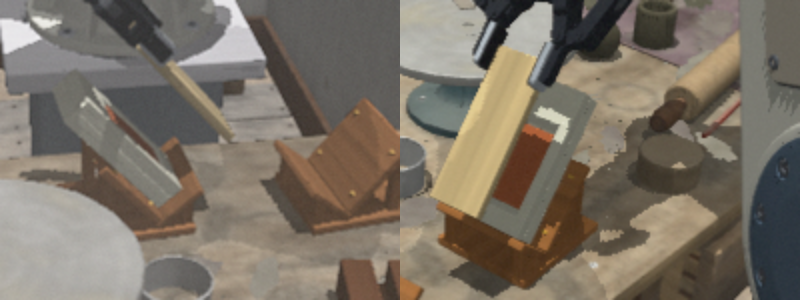

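```bash
python3 - <<'E'
from geo import *
from frames import *
C,xs,u,n=NEAR
def proj(cam,P):
    c=imaging.camera_info(cam);R=np.array(c["R"]);return cv2.projectPoints(np.array([P]),cv2.Rodrigues(R)[0],np.array(c["t"],float),np.array(c["mtx"]),np.array(c["dist"]))[0].ravel().round(1)
for nm,a,bb,s in[("low+x out",1.3,102.5,-1),("low-x out",1.3,102.5,1),("low+x in",1.3,92.5,-1),("top+x out",141.3,102.5,-1),("top-x out",141.3,102.5,1)]:
    P=C+a*u+bb*n+25*s*xs
    q=proj("side",P);r=proj("scene",P);print(nm,"sidecrop",(q-[250,140])*2,"scenecrop",(r-[300,170])*2+[400,0])
for nm,a,s in[("mould low+x",0,-1),("mould low-x",0,1),("mould top+x",140,-1)]:
    P=C+a*u+30*n+31*s*xs
    q=proj("side",P);r=proj("scene",P);print(nm,"sidecrop",(q-[250,140])*2,"scenecrop",(r-[300,170])*2+[400,0])
E
```

```text
low+x out sidecrop [239.4 136.4] scenecrop [425.4 195.4]
low-x out sidecrop [223.2 109.8] scenecrop [472.4 219.2]
low+x in sidecrop [231.2 143.2] scenecrop [431.4 197.8]
top+x out sidecrop [149.2  43. ] scenecrop [497.8  43.6]
top-x out sidecrop [135.2  17.8] scenecrop [547.2  62. ]
mould low+x sidecrop [183. 189.] scenecrop [460.  210.8]
mould low-x sidecrop [165.8 154.2] scenecrop [515.6 238.8]
mould top+x sidecrop [ 89. 101.] scenecrop [526.8  70.2]
```

Call:
{"name": "drive_tool", "arguments": {
  "plan": [
    {"x":-0.4,"y":0,"z":0,"ax":0,"ay":0,"az":0,"hand":40},
    {"x":-0.8,"y":0,"z":0,"ax":0,"ay":0,"az":0,"hand":40},
    {"x":-1.05,"y":0,"z":0,"ax":0,"ay":0,"az":0,"hand":40},
    {"x":-1.15,"y":0,"z":0,"ax":0,"ay":0,"az":0,"hand":40},
    {"x":-1.2,"y":0,"z":0,"ax":0,"ay":0,"az":0,"hand":40},
    {"x":-1.2,"y":0,"z":0,"ax":0,"ay":0,"az":0,"hand":40}
  ]
}}

```text
clock: 5.4
eef_pos: [445.2, -72.1, 139.5]
tcp_rot: [3.141, -0.698, 1.654]
contact_force: [-0.2, 0.3, -1.7]
opening: 0.566
grasp_force: 52.6
```

```bash
python3 - <<'E'
from cmd import *
from frames import *
add([-1.2,0,0,0,0,0]);show()
C,xs,u,n=NEAR
p,R,s=pose();d=p-C;print("u",d@u,"n",d@n,"F u,n",s["contact_force"]@u,s["contact_force"]@n)
E
```

```text
cmd [445.1 -72.2 139.4] [-3.141 -0.698  1.653] meas [445.2 -72.1 139.5] [ 3.141 -0.698  1.654] F [-0.2  0.3 -1.7] q [-0.56  0.46  1.93  0.57  1.27 -0.96] t 5.4
u 113.5084159832321 n 47.4431684192902 F u,n -1.545335320489747 -0.8419726357534112
```

Call:
{"name": "drive_tool", "arguments": {
  "plan": [
    {"x":-0.02,"y":0,"z":0.0,"ax":0,"ay":0,"az":0,"hand":40},
    {"x":-0.04,"y":0,"z":0.02,"ax":0,"ay":0,"az":0,"hand":40},
    {"x":-0.06,"y":0,"z":0.02,"ax":0,"ay":0,"az":0,"hand":40},
    {"x":-0.06,"y":0,"z":0.02,"ax":0,"ay":0,"az":0,"hand":40}
  ]
}}

```text
clock: 5.8
eef_pos: [445.2, -73.7, 137.2]
tcp_rot: [3.141, -0.699, 1.653]
contact_force: [-0.6, 2.7, 5.3]
opening: 0.57
grasp_force: 53.0
```

```bash
cat > st.py <<'E'
import sys
from cmd import *
from frames import *
if len(sys.argv)>2: add(eval(sys.argv[2]))
show();C,xs,u,n=NEAR if sys.argv[1]=="n" else DRY
p,R,s=pose();d=p-C;F=s["contact_force"];print("x,u,n",(d@xs).round(1),(d@u).round(1),(d@n).round(1),"F u,n",(F@u).round(1),(F@n).round(1))
E
python3 st.py n "[-.06,0,.02,0,0,0]"
```

```text
cmd [445.2 -73.9 136.7] [-3.141 -0.698  1.653] meas [445.2 -73.7 137.2] [ 3.141 -0.699  1.653] F [-0.6  2.7  5.3] q [-0.57  0.47  1.93  0.57  1.27 -0.97] t 5.8
x,u,n 0.0 112.8 44.7 F u,n 2.3 5.5
```

Call:
{"name": "drive_tool", "arguments": {
  "plan": [
    {"x":0,"y":0,"z":0,"ax":0,"ay":0,"az":0,"hand":85},
    {"x":0,"y":0,"z":0,"ax":0,"ay":0,"az":0,"hand":85},
    {"x":0,"y":0,"z":0,"ax":0,"ay":0,"az":0,"hand":85},
    {"x":0,"y":0,"z":0,"ax":0,"ay":0,"az":0,"hand":85},
    {"x":0.1,"y":0,"z":-0.3,"ax":0,"ay":0,"az":0,"hand":85},
    {"x":0.2,"y":0,"z":-1,"ax":0,"ay":0,"az":0,"hand":85},
    {"x":0.2,"y":0,"z":-1.7,"ax":0,"ay":0,"az":0,"hand":85},
    {"x":0.2,"y":0,"z":-1.7,"ax":0,"ay":0,"az":0,"hand":85}
  ]
}}

```text
clock: 6.6
eef_pos: [451.0, -123.9, 210.7]
tcp_rot: [3.135, -0.693, 1.655]
contact_force: [0.1, -0.4, 0.4]
opening: 0.997
grasp_force: 0.0
```

```bash
python3 st.py n "[.2,0,-1.7,0,0,0]"; python3 - <<'E'
from cmd import *
from frames import *
C,xs,u,n=NEAR
plan(C+195*u+20*n,rot(-u,-n),frm=cmd())
from geo import *
im=imaging.grab_frame("scene");cv2.imwrite("pics/c4.png",im[:,:,::-1])
im=imaging.grab_frame("side");cv2.imwrite("pics/c4s.png",im[:,:,::-1])
E
```

```text
cmd [ 449.1 -120.7  208.2] [-3.141 -0.698  1.653] meas [ 451.  -123.9  210.7] [ 3.135 -0.693  1.655] F [ 0.1 -0.4  0.4] q [-0.63  0.4   1.82  0.51  1.44 -0.92] t 6.6
x,u,n -1.5 201.6 53.3 F u,n 0.6 -0.0
xyz [-0.686  0.003  0.051] a [ 8.0000e-03 -6.0000e-03  1.4987e+01] rows~ 10.5
```

Call:
{"name": "drive_tool", "arguments": {
  "plan": [
    {"x":-0.1,"y":0,"z":0.05,"ax":0,"ay":0,"az":1.4,"hand":85},
    {"x":-0.2,"y":0,"z":0.05,"ax":0,"ay":0,"az":2.8,"hand":85},
    {"x":-0.3,"y":0,"z":0.05,"ax":0,"ay":0,"az":4.2,"hand":85},
    {"x":-0.4,"y":0,"z":0.05,"ax":0,"ay":0,"az":5.6,"hand":85},
    {"x":-0.5,"y":0,"z":0.05,"ax":0,"ay":0,"az":7,"hand":85},
    {"x":-0.6,"y":0,"z":0.05,"ax":0,"ay":0,"az":8.4,"hand":85},
    {"x":-0.69,"y":0,"z":0.05,"ax":0,"ay":0,"az":9.8,"hand":85},
    {"x":-0.69,"y":0,"z":0.05,"ax":0,"ay":0,"az":11,"hand":85}
  ]
}}

```text
clock: 7.5
eef_pos: [450.2, -144.8, 182.4]
tcp_rot: [-2.484, -0.259, 0.406]
contact_force: [-0.7, 0.2, 0.4]
opening: 0.993
grasp_force: 0.0
```

Call:
{"name": "drive_tool", "arguments": {
  "plan": [
    {"x":0,"y":0,"z":0,"ax":0,"ay":0,"az":1.4,"hand":85},
    {"x":0,"y":0,"z":0,"ax":0,"ay":0,"az":2.8,"hand":85},
    {"x":0,"y":0,"z":0,"ax":0,"ay":0,"az":3.99,"hand":85},
    {"x":0,"y":0,"z":0,"ax":0,"ay":0,"az":3.99,"hand":85},
    {"x":0,"y":0,"z":0,"ax":0,"ay":0,"az":3.99,"hand":85}
  ]
}}

```text
clock: 8.0
eef_pos: [450.5, -145.0, 183.2]
tcp_rot: [-2.443, -0.002, 0.086]
contact_force: [0.3, 0.3, -0.7]
opening: 0.991
grasp_force: 0.0
```

```bash
python3 - <<'E'
from cmd import *
add([-.69,0,.05,0,0,11],[0,0,0,0,0,3.99])
E
python3 st.py n; python3 - <<'E'
from geo import *
from frames import *
C,xs,u,n=NEAR
im=imaging.grab_frame("scene");hsv=cv2.cvtColor(im,cv2.COLOR_RGB2HSV)
s=im[205:295,325:405].copy();hs=hsv[205:295,325:405]
print("tile px",cv2.countNonZero(cv2.inRange(hs,(0,140,90),(11,255,255))))
c=imaging.camera_info("scene")
for a,b in[(0,-25),(0,25),(140,25),(140,-25)]:
    P=C+a*u+40*n+b*xs;print(cv2.projectPoints(P[None],cv2.Rodrigues(np.array(c["R"]))[0],np.array(c["t"],float),np.array(c["mtx"]),np.array(c["dist"]))[0].ravel().round(1))
a=cv2.resize(im[190:310,310:430],None,fx=3,fy=3)
sd=imaging.grab_frame("side");b=cv2.resize(sd[150:270,260:380],None,fx=3,fy=3)
cv2.imwrite("pics/c5.png",np.hstack([a,b])[:,:,::-1])
E
```

```text
cmd [ 451.1 -145.4  184.1] [-2.444e+00 -1.000e-03  8.300e-02] meas [ 450.5 -145.   183.2] [-2.443e+00 -2.000e-03  8.600e-02] F [ 0.3  0.3 -0.7] q [-0.66  0.45  1.8   0.5   1.42  0.61] t 8.0
x,u,n 0.7 194.0 19.6 F u,n -0.7 -0.2
tile px 0
[330.  275.6]
[352.5 287. ]
[387.4 213.4]
[363.9 204.4]
```

View pics/c5.png

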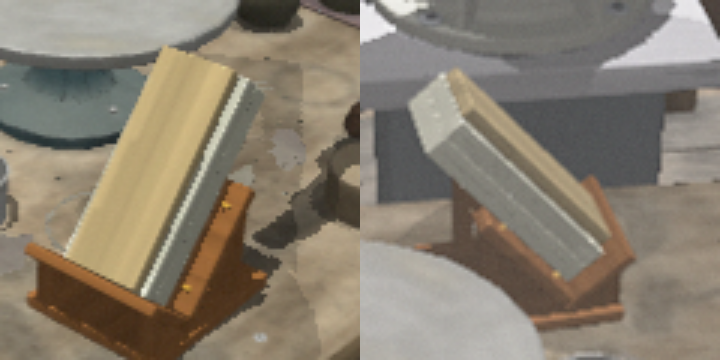

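Scene crop: the board covers the mould squarely at crop px (65..245, 48..300), and no tile is visible. Side crop: the board lies flat, with its foot on the ledge at crop px (610, 245). Next I'll grip the stack at its free top end.

Call:
{"name": "drive_tool", "arguments": {
  "plan": [
    {"x":0,"y":0,"z":0.6,"ax":0,"ay":0,"az":0,"hand":85},
    {"x":0,"y":0,"z":1.2,"ax":0,"ay":0,"az":0,"hand":85},
    {"x":0,"y":0,"z":1.6,"ax":0,"ay":0,"az":0,"hand":85},
    {"x":0,"y":0,"z":1.82,"ax":0,"ay":0,"az":0,"hand":85},
    {"x":0,"y":0,"z":1.82,"ax":0,"ay":0,"az":0,"hand":85},
    {"x":0,"y":0,"z":1.82,"ax":0,"ay":0,"az":0,"hand":85}
  ]
}}

```text
clock: 8.7
eef_pos: [446.6, -87.9, 114.6]
tcp_rot: [-2.444, -0.002, 0.084]
contact_force: [0.1, 0.2, 0.4]
opening: 0.997
grasp_force: 0.0
```

Call:
{"name": "drive_tool", "arguments": {
  "plan": [
    {"x":0,"y":0,"z":0,"ax":0,"ay":0,"az":0,"hand":60},
    {"x":0,"y":0,"z":0,"ax":0,"ay":0,"az":0,"hand":50},
    {"x":0,"y":0,"z":0,"ax":0,"ay":0,"az":0,"hand":44},
    {"x":0,"y":0,"z":0,"ax":0,"ay":0,"az":0,"hand":42},
    {"x":0,"y":0,"z":0,"ax":0,"ay":0,"az":0,"hand":30},
    {"x":0,"y":0,"z":0,"ax":0,"ay":0,"az":0,"hand":30},
    {"x":0,"y":0,"z":0,"ax":0,"ay":0,"az":0,"hand":30},
    {"x":0,"y":0,"z":0,"ax":0,"ay":0,"az":0,"hand":30}
  ],
  "grip_force": 80
}}

```text
clock: 9.5
eef_pos: [446.4, -87.8, 114.7]
tcp_rot: [-2.444, -0.001, 0.083]
contact_force: [-0.5, -3.2, 5.3]
opening: 0.457
grasp_force: 81.0
```

```bash
python3 st.py n "[0,0,1.82,0,0,0]"
```

```text
cmd [446.3 -87.1 114.4] [-2.444e+00 -1.000e-03  8.300e-02] meas [446.4 -87.8 114.7] [-2.444e+00 -1.000e-03  8.300e-02] F [-0.5 -3.2  5.3] q [-0.59  0.51  1.92  0.56  1.25  0.57] t 9.5
x,u,n -0.0 104.7 19.4 F u,n 6.1 1.0
```

```bash
python3 - <<'E'
from cmd import *
from frames import *
z=np.array([0,0,1.]);p,R=cmd()
C,xs,u,n=DRY
T=C+106.5*u+20.6*n;Rt=rot(-u,n);print("T",T.round(1))
plan(p+125*z,R,frm=(p,R))
plan(T+80*z,Rt,frm=(p+125*z,R))
mid=(p+125*z+T+80*z)/2+15*z
w=Ro.from_matrix(R.T@Rt).as_rotvec();Rm=R@Ro.from_rotvec(w/2).as_matrix()
plan(mid,Rm,frm=(p+125*z,R)); plan(T+80*z,Rt,frm=(mid,Rm))
E
```

```text
T [449.8 191.  116.8]
xyz [ 1.000e-03 -1.607e+00 -1.915e+00] a [0. 0. 0.] rows~ 2.5
xyz [ 0.531 -3.695  4.212] a [-1.3333e+01 -6.0000e-03 -1.5300e-01] rows~ 9.3
xyz [ 0.266 -2.04   1.876] a [-6.666e+00 -3.000e-03 -7.700e-02] rows~ 4.7
xyz [ 0.284 -2.767  0.727] a [-6.666e+00 -3.000e-03 -7.700e-02] rows~ 4.7
```

Call:
{"name": "drive_tool", "arguments": {
  "plan": [
    {"x":0,"y":-0.16,"z":-0.19,"ax":0,"ay":0,"az":0,"hand":30},
    {"x":0,"y":-0.4,"z":-0.48,"ax":0,"ay":0,"az":0,"hand":30},
    {"x":0,"y":-0.8,"z":-0.96,"ax":0,"ay":0,"az":0,"hand":30},
    {"x":0,"y":-1.2,"z":-1.44,"ax":0,"ay":0,"az":0,"hand":30},
    {"x":0,"y":-1.6,"z":-1.92,"ax":0,"ay":0,"az":0,"hand":30},
    {"x":0,"y":-1.6,"z":-1.92,"ax":0,"ay":0,"az":0,"hand":30}
  ],
  "grip_force": 100
}}

```text
clock: 10.1
eef_pos: [447.4, -88.6, 242.2]
tcp_rot: [-2.448, -0.005, 0.083]
contact_force: [0.4, -0.0, -8.2]
opening: 0.454
grasp_force: 101.9
```

```bash
python3 st.py n "[0,-1.6,-1.92,0,0,0]"
```

```text
cmd [446.2 -87.5 239.4] [-2.444e+00 -1.000e-03  8.300e-02] meas [447.4 -88.6 242.2] [-2.448 -0.005  0.083] F [ 0.4 -0.  -8.2] q [-0.59  0.32  1.84  0.53  1.46  0.71] t 10.1
x,u,n -0.9 203.0 100.7 F u,n -6.3 -5.4
```

Call:
{"name": "drive_tool", "arguments": {
  "plan": [
    {"x":0.05,"y":-0.36,"z":0.33,"ax":-1.1,"ay":0,"az":0,"hand":30},
    {"x":0.09,"y":-0.7,"z":0.64,"ax":-2.2,"ay":0,"az":0,"hand":30},
    {"x":0.14,"y":-1.04,"z":0.95,"ax":-3.3,"ay":0,"az":-0.02,"hand":30},
    {"x":0.18,"y":-1.38,"z":1.26,"ax":-4.4,"ay":0,"az":-0.04,"hand":30},
    {"x":0.23,"y":-1.72,"z":1.57,"ax":-5.5,"ay":0,"az":-0.06,"hand":30},
    {"x":0.27,"y":-2.04,"z":1.88,"ax":-6.67,"ay":0,"az":-0.08,"hand":30}
  ]
}}

```text
clock: 10.7
eef_pos: [447.0, 52.1, 231.8]
tcp_rot: [3.137, -0.004, 0.091]
contact_force: [0.2, -0.7, -8.8]
opening: 0.454
grasp_force: 103.7
```

Call:
{"name": "drive_tool", "arguments": {
  "plan": [
    {"x":0.05,"y":-0.46,"z":0.12,"ax":-1.1,"ay":0,"az":0,"hand":30},
    {"x":0.09,"y":-0.92,"z":0.24,"ax":-2.2,"ay":0,"az":0,"hand":30},
    {"x":0.14,"y":-1.38,"z":0.36,"ax":-3.3,"ay":0,"az":-0.02,"hand":30},
    {"x":0.18,"y":-1.84,"z":0.48,"ax":-4.4,"ay":0,"az":-0.04,"hand":30},
    {"x":0.23,"y":-2.3,"z":0.6,"ax":-5.5,"ay":0,"az":-0.06,"hand":30},
    {"x":0.28,"y":-2.77,"z":0.73,"ax":-6.67,"ay":0,"az":-0.08,"hand":30},
    {"x":0.28,"y":-2.77,"z":0.73,"ax":-6.67,"ay":0,"az":-0.08,"hand":30},
    {"x":0.28,"y":-2.77,"z":0.73,"ax":-6.67,"ay":0,"az":-0.08,"hand":30}
  ]
}}

```text
clock: 11.5
eef_pos: [448.3, 191.1, 193.4]
tcp_rot: [2.442, 0.004, 0.101]
contact_force: [0.6, -0.1, -7.1]
opening: 0.449
grasp_force: 105.2
```

```bash
python3 - <<'E'
from cmd import *
from frames import *
add([.27,-2.04,1.88,-6.67,0,-.08],[.28,-2.77,.73,-6.67,0,-.08])
C,xs,u,n=DRY;T=C+106.5*u+20.6*n;plan(T,rot(-u,n),frm=cmd())
from geo import *
for k in("scene","side"): cv2.imwrite("pics/h_%s.png"%k,imaging.grab_frame(k)[:,:,::-1])
plan(T,rot(-u,n))
E
python3 st.py d
```

```text
xyz [ 1.000e-03 -1.027e+00  1.217e+00] a [ 0.007 -0.008  0.001] rows~ 1.6
xyz [ 0.017 -1.033  1.192] a [0.003 0.004 0.007] rows~ 1.6
cmd [449.7 190.9 196.4] [ 2.443e+00 -1.000e-03  9.800e-02] meas [449.1 189.7 195.7] [2.443e+00 1.000e-03 9.800e-02] F [-0.5  0.2 -7. ] q [ 0.76  0.43  1.8  -0.54  1.41  2.46] t 11.6
x,u,n -0.8 166.1 72.2 F u,n -5.2 -4.7
```

Call:
{"name": "drive_tool", "arguments": {
  "plan": [
    {"x":0,"y":-0.3,"z":0.35,"ax":0,"ay":0,"az":0,"hand":30},
    {"x":0,"y":-0.6,"z":0.7,"ax":0,"ay":0,"az":0,"hand":30},
    {"x":0,"y":-0.8,"z":0.93,"ax":0,"ay":0,"az":0,"hand":30},
    {"x":0,"y":-0.87,"z":1.03,"ax":0,"ay":0,"az":0,"hand":30},
    {"x":0,"y":-0.87,"z":1.03,"ax":0,"ay":0,"az":0,"hand":30},
    {"x":0,"y":-0.87,"z":1.03,"ax":0,"ay":0,"az":0,"hand":30}
  ]
}}

```text
clock: 12.2
eef_pos: [450.1, 190.6, 129.6]
tcp_rot: [2.443, -0.002, 0.098]
contact_force: [-0.4, -0.2, -6.6]
opening: 0.451
grasp_force: 105.2
```

```bash
python3 st.py d "[0,-.87,1.03,0,0,0]"; python3 - <<'E'
from geo import *
im=imaging.grab_frame("side");a=cv2.resize(im[160:280,375:495],None,fx=3.3,fy=3.3)
im=imaging.grab_frame("scene");b=cv2.resize(im[240:390,205:325],None,fx=3.3,fy=2.64)
cv2.imwrite("pics/c6.png",np.hstack([a,b])[:,:,::-1])
E
```

```text
cmd [449.8 191.  129. ] [ 2.443e+00 -1.000e-03  9.800e-02] meas [450.1 190.6 129.6] [ 2.443e+00 -2.000e-03  9.800e-02] F [-0.4 -0.2 -6.6] q [ 0.76  0.53  1.83 -0.55  1.3   2.53] t 12.2
x,u,n 0.3 116.0 29.1 F u,n -5.2 -4.2
```

View pics/c6.png

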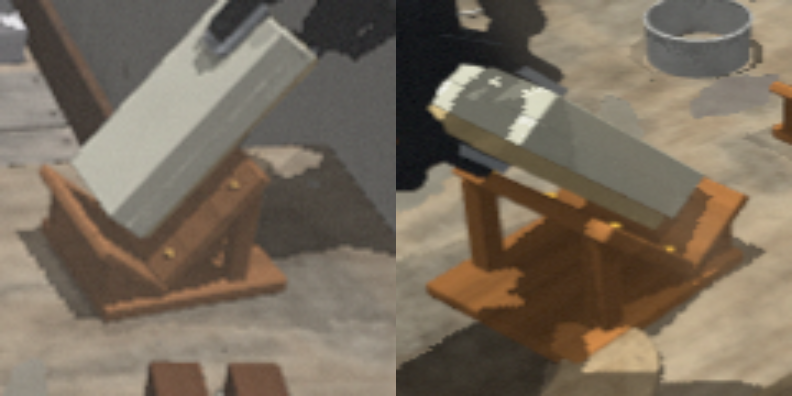

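The side half shows the stack parallel to the drying slope and just above it, with its foot inside the ledge at crop px (135, 235). The scene half agrees. I'll lower it slowly to contact.

Call:
{"name": "drive_tool", "arguments": {
  "plan": [
    {"x":0,"y":-0.03,"z":0.035,"ax":0,"ay":0,"az":0,"hand":30},
    {"x":0,"y":-0.06,"z":0.07,"ax":0,"ay":0,"az":0,"hand":30},
    {"x":0,"y":-0.09,"z":0.105,"ax":0,"ay":0,"az":0,"hand":30},
    {"x":0,"y":-0.12,"z":0.14,"ax":0,"ay":0,"az":0,"hand":30},
    {"x":0,"y":-0.12,"z":0.14,"ax":0,"ay":0,"az":0,"hand":30}
  ]
}}

```text
clock: 12.8
eef_pos: [449.5, 190.7, 119.1]
tcp_rot: [2.442, -0.0, 0.098]
contact_force: [0.1, 0.4, -6.2]
opening: 0.451
grasp_force: 105.2
```

```bash
python3 st.py d "[0,-.12,.14,0,0,0]"
```

```text
cmd [449.8 191.1 119.8] [ 2.443e+00 -1.000e-03  9.800e-02] meas [449.5 190.7 119.1] [ 2.442 -0.     0.098] F [ 0.1  0.4 -6.2] q [ 0.76  0.54  1.84 -0.56  1.29  2.54] t 12.8
x,u,n -0.4 108.1 22.3 F u,n -4.5 -4.3
```

Call:
{"name": "drive_tool", "arguments": {
  "plan": [
    {"x":0,"y":-0.015,"z":0.018,"ax":0,"ay":0,"az":0,"hand":30},
    {"x":0,"y":-0.03,"z":0.036,"ax":0,"ay":0,"az":0,"hand":30},
    {"x":0,"y":-0.04,"z":0.05,"ax":0,"ay":0,"az":0,"hand":30},
    {"x":0,"y":-0.04,"z":0.05,"ax":0,"ay":0,"az":0,"hand":30}
  ]
}}

```text
clock: 13.2
eef_pos: [449.8, 189.9, 116.9]
tcp_rot: [2.44, -0.0, 0.099]
contact_force: [0.9, -5.1, 0.3]
opening: 0.454
grasp_force: 106.5
```

```bash
python3 st.py d "[0,-.04,.05,0,0,0]"
```

```text
cmd [449.8 191.  116.6] [ 2.443e+00 -1.000e-03  9.800e-02] meas [449.8 189.9 116.9] [ 2.44  -0.     0.099] F [ 0.9 -5.1  0.3] q [ 0.76  0.55  1.84 -0.56  1.28  2.54] t 13.2
x,u,n -0.1 105.8 21.5 F u,n -3.1 4.1
```

Call:
{"name": "drive_tool", "arguments": {
  "plan": [
    {"x":0,"y":0.01,"z":0.02,"ax":0,"ay":0,"az":0,"hand":30},
    {"x":0,"y":0.01,"z":0.035,"ax":0,"ay":0,"az":0,"hand":30},
    {"x":0,"y":0.01,"z":0.035,"ax":0,"ay":0,"az":0,"hand":30},
    {"x":0,"y":0.01,"z":0.035,"ax":0,"ay":0,"az":0,"hand":30}
  ]
}}

```text
clock: 13.6
eef_pos: [450.0, 188.8, 115.6]
tcp_rot: [2.441, -0.001, 0.099]
contact_force: [1.5, -5.2, 1.4]
opening: 0.453
grasp_force: 106.8
```

```bash
python3 st.py d "[0,.01,.035,0,0,0]"
```

```text
cmd [449.9 189.5 115.6] [ 2.443e+00 -1.000e-03  9.800e-02] meas [450.  188.8 115.6] [ 2.441e+00 -1.000e-03  9.900e-02] F [ 1.5 -5.2  1.4] q [ 0.76  0.55  1.84 -0.56  1.28  2.54] t 13.6
x,u,n -0.0 104.1 21.5 F u,n -2.4 4.9
```

Call:
{"name": "drive_tool", "arguments": {
  "plan": [
    {"x":0,"y":0.01,"z":0.02,"ax":0,"ay":0,"az":0,"hand":30},
    {"x":0,"y":0.01,"z":0.04,"ax":0,"ay":0,"az":0,"hand":30},
    {"x":0,"y":0.01,"z":0.04,"ax":0,"ay":0,"az":0,"hand":30},
    {"x":0,"y":0.01,"z":0.04,"ax":0,"ay":0,"az":0,"hand":30}
  ]
}}

```text
clock: 14.0
eef_pos: [450.0, 188.6, 115.5]
tcp_rot: [2.443, -0.002, 0.098]
contact_force: [-6.1, 5.0, 16.0]
opening: 0.453
grasp_force: 109.4
```

```bash
python3 st.py d "[0,.01,.04,0,0,0]"
```

```text
cmd [450.1 187.9 114.4] [ 2.443e+00 -1.000e-03  9.800e-02] meas [450.  188.6 115.5] [ 2.443e+00 -2.000e-03  9.800e-02] F [-6.1  5.  16. ] q [ 0.76  0.55  1.84 -0.56  1.28  2.54] t 14.0
x,u,n -0.0 103.9 21.6 F u,n 15.8 6.0
```

Call:
{"name": "drive_tool", "arguments": {
  "plan": [
    {"x":0,"y":0,"z":-0.015,"ax":0,"ay":0,"az":0,"hand":30},
    {"x":0,"y":0,"z":-0.015,"ax":0,"ay":0,"az":0,"hand":30},
    {"x":0,"y":0,"z":-0.015,"ax":0,"ay":0,"az":0,"hand":46},
    {"x":0,"y":0,"z":-0.015,"ax":0,"ay":0,"az":0,"hand":60},
    {"x":0,"y":0,"z":-0.015,"ax":0,"ay":0,"az":0,"hand":85},
    {"x":0,"y":0,"z":-0.015,"ax":0,"ay":0,"az":0,"hand":85},
    {"x":0,"y":0,"z":-0.015,"ax":0,"ay":0,"az":0,"hand":85},
    {"x":0,"y":0,"z":-0.015,"ax":0,"ay":0,"az":0,"hand":85}
  ]
}}

```text
clock: 14.8
eef_pos: [450.0, 188.1, 114.6]
tcp_rot: [2.442, -0.001, 0.098]
contact_force: [-0.5, 0.1, -0.4]
opening: 0.995
grasp_force: 0.0
```

```bash
python3 st.py d "[0,0,-.015,0,0,0]"
```

```text
cmd [450.  188.4 114.9] [ 2.443e+00 -1.000e-03  9.800e-02] meas [450.  188.1 114.6] [ 2.442e+00 -1.000e-03  9.800e-02] F [-0.5  0.1 -0.4] q [ 0.76  0.55  1.84 -0.56  1.28  2.54] t 14.8
x,u,n -0.1 102.9 21.4 F u,n -0.2 -0.4
```

Call:
{"name": "drive_tool", "arguments": {
  "plan": [
    {"x":0,"y":0,"z":-0.5,"ax":0,"ay":0,"az":0,"hand":85},
    {"x":0,"y":0,"z":-1.2,"ax":0,"ay":0,"az":0,"hand":85},
    {"x":0,"y":0,"z":-1.9,"ax":0,"ay":0,"az":0,"hand":85},
    {"x":0,"y":0,"z":-1.9,"ax":0,"ay":0,"az":-1.4,"hand":85},
    {"x":0,"y":0,"z":-1.9,"ax":0,"ay":0,"az":-2.8,"hand":85},
    {"x":0,"y":0,"z":-1.9,"ax":0,"ay":0,"az":-4.2,"hand":85},
    {"x":0,"y":0,"z":-1.9,"ax":0,"ay":0,"az":-5.6,"hand":85},
    {"x":0,"y":0,"z":-1.9,"ax":0,"ay":0,"az":-7,"hand":85}
  ]
}}

```text
clock: 15.6
eef_pos: [443.9, 248.9, 187.3]
tcp_rot: [2.585, 0.448, 0.707]
contact_force: [-0.0, -0.7, -0.3]
opening: 0.991
grasp_force: 0.0
```

Call:
{"name": "drive_tool", "arguments": {
  "plan": [
    {"x":0,"y":0,"z":0,"ax":0,"ay":0,"az":-1.4,"hand":85},
    {"x":0,"y":0,"z":0,"ax":0,"ay":0,"az":-2.8,"hand":85},
    {"x":0,"y":0,"z":0,"ax":0,"ay":0,"az":-4.2,"hand":85},
    {"x":0,"y":0,"z":0,"ax":0,"ay":0,"az":-5.6,"hand":85},
    {"x":0,"y":0,"z":0,"ax":0,"ay":0,"az":-7,"hand":85},
    {"x":0,"y":0,"z":0,"ax":0,"ay":0,"az":-8,"hand":85},
    {"x":0,"y":0,"z":0,"ax":0,"ay":0,"az":-8,"hand":85},
    {"x":0,"y":0,"z":0,"ax":0,"ay":0,"az":-8,"hand":85}
  ]
}}

```text
clock: 16.4
eef_pos: [443.9, 248.8, 187.3]
tcp_rot: [3.138, 0.699, 1.664]
contact_force: [0.1, -0.7, -0.1]
opening: 0.997
grasp_force: 0.0
```

```bash
python3 - <<'E'
from cmd import *
from frames import *
add([0,0,-1.9,0,0,-7],[0,0,0,0,0,-8])
C,xs,u,n=DRY
plan(C+198*u+28*n,rot(-u,xs),frm=cmd()); plan(C+100*u+28*n,rot(-u,xs),frm=cmd())
c=None
from geo import *
for cam in("side","scene"):
    im=imaging.grab_frame(cam);cv2.imwrite("pics/d_%s.png"%cam,im[:,:,::-1])
    hsv=cv2.cvtColor(im,cv2.COLOR_RGB2HSV);c=imaging.camera_info(cam)
    for nm,a,b,x in[("low+",-.8,40.9,31),("low-",-.8,40.9,-31),("top-",139.2,40.9,-31),("top+",139.2,40.9,31),("topb+",139.2,10.9,31),("lowb+",-.8,10.9,31)]:
        P=C+a*u+b*n+x*xs;print(cam,nm,cv2.projectPoints(P[None],cv2.Rodrigues(np.array(c["R"]))[0],np.array(c["t"],float),np.array(c["mtx"]),np.array(c["dist"]))[0].ravel().round(1))
    roi=np.zeros(im.shape[:2],np.uint8)
    if cam=="side": roi[150:250,380:490]=255
    else: roi[240:360,200:330]=255
    m=cv2.inRange(hsv,(15,0,70),(45,60,255))&roi
    m=cv2.morphologyEx(m,cv2.MORPH_OPEN,np.ones((3,3)))
    cs,_=cv2.findContours(m,cv2.RETR_EXTERNAL,cv2.CHAIN_APPROX_NONE);k=max(cs,key=cv2.contourArea)
    print(cam,cv2.contourArea(k),cv2.approxPolyDP(cv2.convexHull(k),2,True)[:,0].tolist())
E
python3 st.py d
```

```text
xyz [-0.133  0.002  0.007] a [0.008 0.007 0.001] rows~ 0.1
xyz [-1.310e-01  1.000e-03  1.967e+00] a [0.008 0.007 0.001] rows~ 2.0
side low+ [405.7 232.2]
side low- [393.8 214.9]
side top- [443.6 161.6]
side top+ [458.4 177. ]
side topb+ [468.1 184.8]
side lowb+ [415.8 238.9]
side 3481.0 [[467, 150], [481, 180], [485, 213], [417, 237], [405, 230], [392, 211], [409, 163], [449, 150]]
scene low+ [271.9 296.6]
scene low- [299.9 312.5]
scene top- [255.4 283.5]
scene top+ [224.8 266.3]
scene topb+ [213.5 284.6]
scene lowb+ [262.5 312.4]
scene 2728.0 [[222, 256], [245, 247], [262, 254], [298, 311], [291, 326], [279, 322], [224, 291]]
cmd [444.  249.2 187.7] [3.141 0.699 1.669] meas [443.9 248.9 187.4] [3.139 0.699 1.665] F [-0.4 -0.1  0.5] q [ 0.83  0.5   1.72 -0.5   1.46  0.94] t 16.5
x,u,n -0.2 197.9 21.4 F u,n 0.3 0.3
```

Call:
{"name": "drive_tool", "arguments": {
  "plan": [
    {"x":-0.13,"y":0,"z":0.5,"ax":0,"ay":0,"az":0,"hand":85},
    {"x":-0.13,"y":0,"z":1.2,"ax":0,"ay":0,"az":0,"hand":85},
    {"x":-0.13,"y":0,"z":1.7,"ax":0,"ay":0,"az":0,"hand":85},
    {"x":-0.13,"y":0,"z":1.95,"ax":0,"ay":0,"az":0,"hand":85},
    {"x":-0.13,"y":0,"z":1.95,"ax":0,"ay":0,"az":0,"hand":85},
    {"x":-0.13,"y":0,"z":1.95,"ax":0,"ay":0,"az":0,"hand":75},
    {"x":-0.13,"y":0,"z":1.95,"ax":0,"ay":0,"az":0,"hand":68},
    {"x":-0.13,"y":0,"z":1.95,"ax":0,"ay":0,"az":0,"hand":65}
  ],
  "grip_force": 50
}}

```text
clock: 17.3
eef_pos: [450.9, 182.5, 117.6]
tcp_rot: [3.139, 0.698, 1.668]
contact_force: [0.0, 0.6, 0.9]
opening: 0.763
grasp_force: 0.3
```

Call:
{"name": "drive_tool", "arguments": {
  "plan": [
    {"x":0,"y":0,"z":0,"ax":0,"ay":0,"az":0,"hand":63},
    {"x":0,"y":0,"z":0,"ax":0,"ay":0,"az":0,"hand":61},
    {"x":0,"y":0,"z":0,"ax":0,"ay":0,"az":0,"hand":55},
    {"x":0,"y":0,"z":0,"ax":0,"ay":0,"az":0,"hand":50},
    {"x":0,"y":0,"z":0,"ax":0,"ay":0,"az":0,"hand":50},
    {"x":0,"y":0,"z":0,"ax":0,"ay":0,"az":0,"hand":50}
  ],
  "grip_force": 60
}}

```text
clock: 17.9
eef_pos: [450.6, 182.3, 117.6]
tcp_rot: [3.14, 0.699, 1.668]
contact_force: [-4.2, 3.5, 7.2]
opening: 0.718
grasp_force: 63.0
```

```bash
python3 st.py d "[-.13,0,1.95,0,0,0]"
```

```text
cmd [450.7 181.8 117.2] [3.141 0.699 1.669] meas [450.6 182.3 117.6] [3.14  0.699 1.668] F [-4.2  3.5  7.2] q [ 0.75  0.54  1.85 -0.57  1.27  0.97] t 17.9
x,u,n -0.1 101.5 27.8 F u,n 8.0 1.7
```

Call:
{"name": "drive_tool", "arguments": {
  "plan": [
    {"x":-0.03,"y":0,"z":-0.01,"ax":0,"ay":0,"az":0,"hand":50},
    {"x":-0.09,"y":0,"z":-0.01,"ax":0,"ay":0,"az":0,"hand":50},
    {"x":-0.17,"y":0,"z":-0.01,"ax":0,"ay":0,"az":0,"hand":50},
    {"x":-0.26,"y":0,"z":-0.01,"ax":0,"ay":0,"az":0,"hand":50},
    {"x":-0.36,"y":0,"z":-0.01,"ax":0,"ay":0,"az":0,"hand":50},
    {"x":-0.48,"y":0,"z":-0.01,"ax":0,"ay":0,"az":0,"hand":50},
    {"x":-0.65,"y":0,"z":-0.01,"ax":0,"ay":0,"az":0,"hand":50},
    {"x":-0.8,"y":0,"z":-0.01,"ax":0,"ay":0,"az":0,"hand":50}
  ]
}}

```text
clock: 18.7
eef_pos: [453.7, 151.1, 143.3]
tcp_rot: [3.14, 0.699, 1.669]
contact_force: [-0.1, 0.0, -3.8]
opening: 0.724
grasp_force: 65.4
```

```bash
python3 st.py d "[-.8,0,-.01,0,0,0]"; cat > chk.py <<'E'
from geo import *
from frames import *
C,xs,u,n=DRY
im=imaging.grab_frame("side");hsv=cv2.cvtColor(im,cv2.COLOR_RGB2HSV)
print("ref slope hsv",hsv[195,425])
m=cv2.inRange(hsv,(0,150,90),(10,255,255));roi=np.zeros_like(m);roi[150:260,370:480]=255;m&=roi
cs,_=cv2.findContours(m,cv2.RETR_EXTERNAL,cv2.CHAIN_APPROX_NONE)
for k in sorted(cs,key=cv2.contourArea)[-2:]: print(cv2.contourArea(k),cv2.approxPolyDP(cv2.convexHull(k),2,True)[:,0].tolist())
c=imaging.camera_info("side")
for a in(0,72):
  for x in(-19.5,19.5):
    P=C+a*u+22*n+x*xs;print("expect tile",a,x,cv2.projectPoints(P[None],cv2.Rodrigues(np.array(c["R"]))[0],np.array(c["t"],float),np.array(c["mtx"]),np.array(c["dist"]))[0].ravel().round(1))
cv2.imwrite("pics/last_side.png",im[:,:,::-1])
E
python3 chk.py
```

```text
cmd [453.6 151.6 143.3] [3.141 0.699 1.669] meas [453.7 151.1 143.3] [3.14  0.699 1.669] F [-0.1  0.  -3.8] q [ 0.71  0.48  1.88 -0.58  1.28  0.92] t 18.7
x,u,n 0.0 101.0 68.4 F u,n -2.9 -2.5
ref slope hsv [ 27  22 130]
expect tile 0 -19.5 [402.4 221.9]
expect tile 0 19.5 [410.  232.8]
expect tile 72 -19.5 [427.7 195.2]
expect tile 72 19.5 [436.2 205.5]
```

Call:
{"name": "drive_tool", "arguments": {
  "plan": [
    {"x":-0.3,"y":0,"z":-0.05,"ax":0,"ay":0,"az":0,"hand":50},
    {"x":-0.7,"y":0,"z":-0.3,"ax":0,"ay":0,"az":0,"hand":50},
    {"x":-1.2,"y":0,"z":-0.7,"ax":0,"ay":0,"az":0,"hand":50},
    {"x":-1.6,"y":0,"z":-1.2,"ax":0,"ay":0,"az":0,"hand":50},
    {"x":-1.6,"y":0,"z":-1.2,"ax":0,"ay":0,"az":0,"hand":50},
    {"x":-1.6,"y":0,"z":-1.2,"ax":0,"ay":0,"az":0,"hand":50}
  ]
}}

```text
clock: 19.35
eef_pos: [455.5, 128.4, 240.6]
tcp_rot: [3.14, 0.698, 1.667]
contact_force: [-0.1, 0.3, -4.9]
opening: 0.72
grasp_force: 66.3
```

```bash
python3 st.py d "[-1.6,0,-1.2,0,0,0]"; python3 chk.py; python3 - <<'E'
from cmd import *
from frames import *
z=np.array([0,0,1.]);p,R=cmd();C,xs,u,n=NEAR
# grip relation from DRY: TCP at u=101.5+.8 above mould foot; n: mould z = 40.9-27.8
T=C+102.3*u+13.1*n;Rt=rot(-u,-xs);print(T.round(1))
plan(T+2.5*n+2.5*u+70*z,Rt,frm=(p,R))
w=Ro.from_matrix(R.T@Rt).as_rotvec();Rm=R@Ro.from_rotvec(w/2).as_matrix()
mid=(p+T+70*z)/2+25*z;print(mid);plan(mid,Rm,frm=(p,R));plan(T+2.5*n+2.5*u+70*z,Rt,frm=(mid,Rm))
E
```

```text
cmd [455.8 129.1 240.7] [3.141 0.699 1.669] meas [455.5 128.4 240.6] [3.14  0.698 1.667] F [-0.1  0.3 -4.9] q [ 0.67  0.33  1.85 -0.58  1.42  0.8 ] t 19.35
x,u,n -0.4 160.9 148.3 F u,n -3.6 -3.4
ref slope hsv [16 48 79]
expect tile 0 -19.5 [402.4 221.9]
expect tile 0 19.5 [410.  232.8]
expect tile 72 -19.5 [427.7 195.2]
expect tile 72 19.5 [436.2 205.5]
[446.7 -91.1 108.8]
xyz [-2.585 -0.615  3.699] a [6.0000e-03 1.3341e+01 1.5200e-01] rows~ 9.3
[451.25311288  19.00801748 234.75993015]
xyz [-1.594 -0.307  1.496] a [3.000e-03 6.671e+00 7.600e-02] rows~ 4.7
xyz [-2.178 -0.294  1.049] a [3.000e-03 6.671e+00 7.600e-02] rows~ 4.7
```

```bash
python3 - <<'E'
import cv2,numpy as np
im=cv2.imread("pics/last_side.png");hsv=cv2.cvtColor(im,cv2.COLOR_BGR2HSV)
for y in range(180,245,6): print(y,[tuple(int(v) for v in hsv[y,x]) for x in range(396,464,8)])
m=cv2.inRange(hsv,(0,110,40),(11,255,255));roi=np.zeros_like(m);roi[130:260,370:480]=255;m&=roi
cs,_=cv2.findContours(m,cv2.RETR_EXTERNAL,cv2.CHAIN_APPROX_NONE)
for k in sorted(cs,key=cv2.contourArea)[-3:]: print(cv2.contourArea(k),cv2.approxPolyDP(cv2.convexHull(k),2,True)[:,0].tolist())
E
```

```text
180 [(25, 23, 136), (15, 6, 91), (17, 20, 90), (23, 11, 93), (15, 16, 98), (10, 16, 94), (15, 16, 94), (19, 62, 99), (19, 64, 99)]
186 [(12, 47, 70), (12, 68, 105), (24, 14, 92), (24, 14, 94), (26, 19, 96), (18, 13, 95), (21, 70, 99), (15, 61, 100), (20, 67, 152)]
192 [(8, 57, 67), (9, 49, 67), (6, 14, 93), (20, 17, 92), (11, 54, 89), (18, 65, 106), (21, 68, 98), (20, 70, 161), (17, 65, 110)]
198 [(15, 33, 107), (14, 55, 69), (13, 50, 96), (20, 17, 91), (9, 113, 108), (19, 55, 97), (18, 68, 112), (19, 66, 127), (15, 16, 95)]
204 [(13, 26, 157), (12, 49, 68), (14, 62, 90), (9, 113, 106), (10, 114, 96), (10, 99, 113), (18, 71, 147), (20, 9, 87), (19, 36, 78)]
210 [(16, 47, 104), (17, 47, 98), (13, 101, 91), (8, 112, 109), (7, 96, 90), (14, 85, 123), (18, 75, 115), (13, 117, 144), (14, 49, 78)]
216 [(11, 96, 98), (20, 29, 79), (8, 115, 102), (8, 109, 108), (8, 111, 99), (19, 66, 109), (13, 112, 105), (14, 107, 105), (15, 41, 75)]
222 [(14, 107, 100), (8, 113, 108), (8, 102, 110), (10, 109, 103), (19, 67, 140), (12, 117, 111), (13, 114, 125), (14, 97, 87), (14, 46, 72)]
228 [(13, 101, 86), (14, 94, 81), (10, 99, 93), (18, 69, 100), (13, 103, 116), (13, 113, 124), (15, 101, 78), (14, 91, 87), (14, 45, 74)]
234 [(15, 96, 80), (13, 109, 122), (11, 91, 81), (19, 67, 106), (14, 95, 83), (14, 105, 97), (12, 88, 78), (11, 90, 79), (23, 30, 68)]
240 [(11, 89, 80), (15, 101, 76), (14, 106, 91), (14, 112, 80), (13, 107, 117), (14, 86, 74), (12, 98, 78), (13, 116, 145), (15, 34, 89)]
0.0 [[443, 215]]
0.0 [[414, 209]]
349.5 [[437, 205], [413, 233], [405, 226], [403, 221], [427, 196]]
```

The tile is on the drying-stand board at side px (403,221)–(437,205), which is where it should be. I'll carry the mould back.

Call:
{"name": "drive_tool", "arguments": {
  "plan": [
    {"x":-0.27,"y":-0.05,"z":0.25,"ax":0,"ay":1.1,"az":0,"hand":50},
    {"x":-0.53,"y":-0.1,"z":0.5,"ax":0,"ay":2.2,"az":0,"hand":50},
    {"x":-0.8,"y":-0.15,"z":0.75,"ax":0,"ay":3.3,"az":0.02,"hand":50},
    {"x":-1.06,"y":-0.2,"z":1,"ax":0,"ay":4.4,"az":0.04,"hand":50},
    {"x":-1.33,"y":-0.25,"z":1.25,"ax":0,"ay":5.5,"az":0.06,"hand":50},
    {"x":-1.59,"y":-0.31,"z":1.5,"ax":0,"ay":6.67,"az":0.08,"hand":50}
  ]
}}

```text
clock: 20.0
eef_pos: [449.9, 18.0, 233.2]
tcp_rot: [3.139, -0.003, 1.662]
contact_force: [-2.2, 0.7, -5.6]
opening: 0.718
grasp_force: 66.3
```

Call:
{"name": "drive_tool", "arguments": {
  "plan": [
    {"x":-0.36,"y":-0.05,"z":0.17,"ax":0,"ay":1.1,"az":0,"hand":50},
    {"x":-0.72,"y":-0.1,"z":0.35,"ax":0,"ay":2.2,"az":0,"hand":50},
    {"x":-1.09,"y":-0.15,"z":0.52,"ax":0,"ay":3.3,"az":0.02,"hand":50},
    {"x":-1.45,"y":-0.2,"z":0.7,"ax":0,"ay":4.4,"az":0.04,"hand":50},
    {"x":-1.8,"y":-0.25,"z":0.87,"ax":0,"ay":5.5,"az":0.06,"hand":50},
    {"x":-2.18,"y":-0.29,"z":1.05,"ax":0,"ay":6.67,"az":0.08,"hand":50},
    {"x":-2.18,"y":-0.29,"z":1.05,"ax":0,"ay":6.67,"az":0.08,"hand":50},
    {"x":-2.18,"y":-0.29,"z":1.05,"ax":0,"ay":6.67,"az":0.08,"hand":50}
  ]
}}

```text
clock: 20.8
eef_pos: [445.3, -91.6, 179.5]
tcp_rot: [-3.136, -0.699, 1.648]
contact_force: [0.5, 0.9, -3.9]
opening: 0.713
grasp_force: 66.8
```

```bash
python3 - <<'E'
from cmd import *
from frames import *
add([-1.59,-.31,1.5,0,6.67,.08],[-2.18,-.29,1.05,0,6.67,.08])
C,xs,u,n=NEAR
T=C+102.3*u+13.1*n;plan(T+2.5*n+2.5*u,rot(-u,-xs),frm=cmd())
E
python3 st.py n
```

```text
xyz [-0.894 -0.002  1.068] a [ 0.009  0.001 -0.003] rows~ 1.4
cmd [446.7 -90.9 182. ] [ 3.141 -0.698  1.654] meas [445.3 -91.6 179.5] [-3.136 -0.699  1.648] F [ 0.5  0.9 -3.9] q [-0.59  0.41  1.88  0.54  1.36 -0.93] t 20.8
x,u,n 1.4 156.7 58.3 F u,n -3.5 -1.8
```

Call:
{"name": "drive_tool", "arguments": {
  "plan": [
    {"x":-0.3,"y":0,"z":0.36,"ax":0,"ay":0,"az":0,"hand":50},
    {"x":-0.6,"y":0,"z":0.72,"ax":0,"ay":0,"az":0,"hand":50},
    {"x":-0.8,"y":0,"z":0.95,"ax":0,"ay":0,"az":0,"hand":50},
    {"x":-0.88,"y":0,"z":1.05,"ax":0,"ay":0,"az":0,"hand":50},
    {"x":-0.9,"y":0,"z":1.07,"ax":0,"ay":0,"az":0,"hand":50},
    {"x":-0.9,"y":0,"z":1.07,"ax":0,"ay":0,"az":0,"hand":50},
    {"x":-0.9,"y":0,"z":1.07,"ax":0,"ay":0,"az":0,"hand":50}
  ]
}}

```text
clock: 21.5
eef_pos: [447.1, -91.4, 112.6]
tcp_rot: [3.139, -0.697, 1.655]
contact_force: [0.8, -0.6, -4.8]
opening: 0.72
grasp_force: 66.7
```

```bash
python3 st.py n "[-.9,0,1.07,0,0,0]"
```

```text
cmd [446.8 -90.9 112.1] [ 3.141 -0.698  1.654] meas [447.1 -91.4 112.6] [ 3.139 -0.697  1.655] F [ 0.8 -0.6 -4.8] q [-0.59  0.52  1.91  0.56  1.25 -1.  ] t 21.5
x,u,n -0.4 105.5 15.3 F u,n -3.3 -3.6
```

Creep down to contact: 2 mm into the slope and 2.5 mm down it.

Call:
{"name": "drive_tool", "arguments": {
  "plan": [
    {"x":-0.02,"y":0,"z":0.02,"ax":0,"ay":0,"az":0,"hand":50},
    {"x":-0.04,"y":0,"z":0.04,"ax":0,"ay":0,"az":0,"hand":50},
    {"x":-0.05,"y":0,"z":0.06,"ax":0,"ay":0,"az":0,"hand":50},
    {"x":-0.05,"y":0,"z":0.06,"ax":0,"ay":0,"az":0,"hand":50},
    {"x":-0.05,"y":0,"z":0.06,"ax":0,"ay":0,"az":0,"hand":50}
  ]
}}

```text
clock: 22.0
eef_pos: [446.9, -91.2, 108.6]
tcp_rot: [3.14, -0.698, 1.654]
contact_force: [0.1, -1.3, 5.6]
opening: 0.722
grasp_force: 67.4
```

```bash
python3 st.py n "[-.05,0,.06,0,0,0]"
```

```text
cmd [446.8 -90.9 108.1] [ 3.141 -0.698  1.654] meas [446.9 -91.2 108.6] [ 3.14  -0.698  1.654] F [ 0.1 -1.3  5.6] q [-0.59  0.52  1.91  0.56  1.24 -1.01] t 22.0
x,u,n -0.2 102.2 12.8 F u,n 5.1 2.6
```

Call:
{"name": "drive_tool", "arguments": {
  "plan": [
    {"x":0,"y":0,"z":0,"ax":0,"ay":0,"az":0,"hand":66},
    {"x":0,"y":0,"z":0,"ax":0,"ay":0,"az":0,"hand":75},
    {"x":0,"y":0,"z":0,"ax":0,"ay":0,"az":0,"hand":85},
    {"x":0,"y":0,"z":0,"ax":0,"ay":0,"az":0,"hand":85},
    {"x":0,"y":0,"z":0,"ax":0,"ay":0,"az":0,"hand":85},
    {"x":0,"y":0,"z":-0.4,"ax":0,"ay":0,"az":0,"hand":85},
    {"x":0,"y":0,"z":-1.2,"ax":0,"ay":0,"az":0,"hand":85},
    {"x":0,"y":0,"z":-2,"ax":0,"ay":0,"az":0,"hand":85}
  ]
}}

```text
clock: 22.8
eef_pos: [451.5, -155.5, 185.3]
tcp_rot: [-3.141, -0.699, 1.654]
contact_force: [0.3, -1.4, 0.7]
opening: 0.994
grasp_force: 0.0
```

Call:
{"name": "drive_tool", "arguments": {
  "plan": [
    {"x":0,"y":0,"z":-0.7,"ax":0,"ay":0,"az":0,"hand":85},
    {"x":0,"y":0,"z":-1,"ax":0,"ay":0,"az":0,"hand":85},
    {"x":0,"y":0,"z":-1,"ax":0,"ay":0,"az":0,"hand":85},
    {"x":0,"y":0,"z":-1,"ax":0,"ay":0,"az":0,"hand":85}
  ]
}}

```text
clock: 23.2
eef_pos: [454.1, -186.4, 221.9]
tcp_rot: [-3.141, -0.699, 1.654]
contact_force: [0.6, -0.2, 0.0]
opening: 0.993
grasp_force: 0.0
```

```bash
python3 - <<'E'
from geo import *
from frames import *
im=imaging.grab_frame("side");cv2.imwrite("pics/fin_side.png",im[:,:,::-1]);hsv=cv2.cvtColor(im,cv2.COLOR_RGB2HSV)
def big(lo,hi,r,nm):
    m=cv2.inRange(hsv,lo,hi);q=np.zeros_like(m);q[r[0]:r[1],r[2]:r[3]]=255;m=cv2.morphologyEx(m&q,cv2.MORPH_OPEN,np.ones((2,2)))
    cs,_=cv2.findContours(m,cv2.RETR_EXTERNAL,cv2.CHAIN_APPROX_NONE);k=max(cs,key=cv2.contourArea);print(nm,cv2.contourArea(k),cv2.approxPolyDP(cv2.convexHull(k),2,True)[:,0].tolist())
big((0,105,40),(11,255,255),(180,245,390,460),"tile")
big((12,35,60),(26,82,255),(150,250,395,475),"board")
big((18,5,80),(45,60,255),(170,250,270,345),"mould")
o=cv2.imread("pics/side0.png");oh=cv2.cvtColor(o,cv2.COLOR_BGR2HSV)
print("mould region diff vs start",np.abs(im[172:245,273:345,::-1].astype(int)-o[172:245,273:345]).mean().round(1))
print("cutter diff",np.abs(im[265:308,318:358,::-1].astype(int)-o[265:308,318:358]).mean().round(1))
c=imaging.camera_info("side");C,xs,u,n=DRY
for a in(0,140):
  for x in(-25,25):
    P=C+a*u+10*n+x*xs;print("board exp",a,x,cv2.projectPoints(P[None],cv2.Rodrigues(np.array(c["R"]))[0],np.array(c["t"],float),np.array(c["mtx"]),np.array(c["dist"]))[0].ravel().round(1))
E
python3 st.py n "[0,0,-3,0,0,0]"
```

```text
tile 606.0 [[428, 197], [438, 209], [416, 233], [412, 234], [403, 222]]
board 1780.5 [[455, 171], [469, 184], [475, 205], [475, 250], [459, 250], [416, 236], [432, 196]]
mould 1664.5 [[285, 177], [290, 176], [330, 214], [340, 236], [329, 243], [282, 201], [277, 184]]
mould region diff vs start 5.7
cutter diff 4.2
board exp 0 -25 [405.3 223.1]
board exp 0 25 [415.1 237. ]
board exp 140 -25 [455.  170.7]
board exp 140 25 [467.1 183.2]
cmd [ 454.7 -187.   223.1] [ 3.141 -0.698  1.654] meas [ 453.8 -186.   221.6] [-3.14  -0.7    1.653] F [ 0.1  0.1 -0.3] q [-0.71  0.44  1.72  0.47  1.53 -0.95] t 23.25
x,u,n 0.8 249.9 12.7 F u,n -0.3 -0.2
```

```bash
python3 -c "
from rig import r;print(r.sign_off())"
```

```text
the job is handed in; nothing more can be done
None
```

Job handed in at 23.3 s: in the last camera images the tile lies flat and central on the board on the drying stand's ledge, the empty mould is back on its own stand, and the tin cutter has not moved; I did not re-measure the sprig mould, though the arm never went near it, and the hand-in returned no verdict.

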